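# Seat the shunt carrier and hold the probe tweezers on its two pads

## Task

Lift the black carrier by its orange handle and seat it fully down on the two locating pins of the grey test base, large hole over large pin, and let go of it. Then take the probe tweezers off their rest by the ribbed grip panels, squeeze them until the tip gap matches the spacing of the two round gold pads on the carrier, and hold one spring probe lightly on each pad (pressed in part of the way, not to its stop) for a two-second reading. The program finishes while still holding the tweezers there, steady, with the other things on the bench left alone.

Things in the scene. Friction and masses are not known exactly. Their poses are not given: they have to be found in the camera images.
- base: grey test base, fixed, 104 x 122 x 22 mm (x, y, z), aluminium top face at z = 22 mm; origin at the centre of its underside, z up. Green screw terminals on its -x side. Two steel bullet-nose pins stand 11 mm above the top face.
- pin_large (a point): root of the large steel pin (8 mm across, its last 5 mm tapering to 4.4 mm) on the base's top face; in the base's frame at (-12, +36, 22) mm. Axes as the base.
- pin_small (a point): root of the small steel pin (6 mm across, its last 5 mm tapering to 2.4 mm) on the base's top face; in the base's frame at (-12, -36, 22) mm. Axes as the base.
- carrier: loose black plate 84 x 100 x 8 mm (x, y, z), about 0.16 kg, with an orange bridge handle and, on its +x side, a green strip of circuit board with two round gold pads; origin at the centre of its underside, z up. It lies flat on the bench at the start. Seated, its axes are those of the base and its underside lies on the base's top face.
- carrier_handle (a point): centre of the handle's bar: bar 42 mm along the carrier's x, 12 mm thick across y (grip it across y), 14 mm high; its top is 44 mm and its lower edge 30 mm above the carrier's underside, open below to the plate except for a post at each end. In the carrier's frame at (-12, 0, 37) mm. Axes as the carrier.
- hole_large (a point): lower mouth of the large through hole (9.4 mm across), in the carrier's frame at (-12, +36, 0) mm; fits the large pin
- hole_small (a point): lower mouth of the small through hole (7.4 mm across), in the carrier's frame at (-12, -36, 0) mm; fits the small pin
- pad_a (a point): centre of one round gold pad, 8 mm across, on the green board, facing up, in the carrier's frame at (28, +8, 9.8) mm. The two pads are 16 mm apart, centre to centre; between them a dark resistor 6 mm wide stands 2.5 mm high. Away from the handle, its sides are free.
- pad_b (a point): centre of the other round gold pad, in the carrier's frame at (28, -8, 9.8) mm
- rest: fixed tweezers rest: dark foot plate 130 x 52 x 6 mm, white saddle under the meter body and white cross bar under the arms, both tops 45 mm up (lips beside the meter body to 49 mm). Its x points the way the resting tweezers' tips point. Between saddle and bar, from 63 mm behind to 21 mm ahead of its origin, it is open. Origin on the bench below the grip panels.
- tweezers: loose probe tweezers, 160 mm long, 64 g: grey meter body 26 mm wide at the rear, two sprung steel arms ending in a blue (left) and a red (right) barrel, each with a brass spring probe pointing down. Origin under the grip panels on the arms' lower side, 45 mm up on the rest; x points to the tips, y to the left arm, z up. Arms hinge 52 mm behind it, 4 mm off the middle; centre of mass 13 mm behind it.
- tweezers_grip (a point): middle between the two black ribbed grip panels (34 mm long, 12 mm high), 6 mm above the tweezers' origin; squeeze here across y. Width over the panels there: 29 mm open (tip gap 30 mm), 22 mm at a tip gap of 16 mm (panel faces then parallel); tip gap changes 2 mm per 1 mm of width. The spring pushes back with about 10 N on each arm at 16 mm. Axes as the tweezers.
- tip_left (a point): lower end of the left spring probe (2.4 mm across, round end): 52 mm ahead of the tweezers' origin, 24 mm below it with the probe fully out, 15 mm left of the middle when open and 8 mm at a tip gap of 16 mm
- tip_right (a point): lower end of the right spring probe, the mirror image of tip_left
- squeeze_left (a joint): angle by which the left arm is squeezed in (the right arm always moves alike): 0 fully open (tip gap 30 mm), 0.0673 rad at 16 mm, 0.108 rad at its stop; tip gap in mm = 16 + 208 x (0.0673 - value)
- probe_left (a joint): how far the left spring probe is pushed up into its barrel (m): 0 fully out, 0.005 at its stop; it takes 0.1 N to start and 80 N per m beyond
- probe_right (a joint): the same for the right probe
- loupe: loose black eye loupe, 39 mm across, 31 mm high; leave alone
- tape_roll_green: loose roll of green tape, 98 mm across, 27 mm high; leave alone
- gauge_block: loose grey gauge block 32 x 60 x 14 mm; leave alone
- eraser: loose blue and white eraser 23 x 49 x 13 mm; leave alone
- pen_red: loose red pen, 149 mm long; leave alone
- ink_pen: loose blue pen, 140 mm long; leave alone
Things that resemble listed ones, but are neither listed nor needed, are in the scene too. Leave any purple look-alike of the tweezers alone.

How it is judged:
By the outcome, as a careful person would: the job done as asked, in the order asked, and still so for the second after the job is handed in, while the arm keeps its last pose, push and grip.
It also fails if it takes over 56 s, if anything falls off the work surface, if the arm or the gripper's body presses on something with over 40 N, if the wrist force passes 120 N, or if a joint passes its speed limit or range.

## Robot

A 6-joint arm with a two-finger parallel gripper is mounted at the origin on the work surface; the furniture and walls round the work are solid. World frame = base frame: x ahead of the robot, y to its left, z up, the work surface at z = 0. Lengths are in m, angles in rad, forces in N, time in s.
With the tool pointing down it reaches from about 0.375 to 0.9 m from the base axis. Payload 3.1 kg.
Tool frame: the origin (TCP) lies at the very end of the fingers, on their centre line; the grasp point (between the pads) lies 19 mm behind it (tcp_to_grasp is the distance from the TCP to the grasp point, in m); z points along the fingers, y is the direction in which the jaws open and shut (so a half turn about z gives the same grasp; the last joint's range is limited). The gripper opens to 85 mm and grips with 20 to 120 N. Pads are 22 mm wide; open, the fingers measure 114 mm over their backs; the gripper's body (76 mm by 85 mm) begins 54 mm behind the grasp point. The pads swing forward as they close: fully open they stand 13 mm farther back than shut.
Start: joints at [-0.178, 0.527, 1.433, -0, 1.181, -0.178], TCP at [0.625, 0, 0.231] pointing down, gripper open.
Joint ranges: [-3.08, 3.08], [-0.75, 2.2], [0.22, 2.44], [-1.43, 4.57], [0, 2.65], [-2.85, 2.85]. Speed limits (rad/s): [2.79, 2.79, 3.14, 3.14, 3.14, 3.14].

## Interface

Orientations are given as a unit quaternion [x, y, z, w].
In Python, from station import sense, snapshot, camera_info, sign_off, tcp_to_grasp gives the robot as it stands.
- The arm moves only by the shell command python3 -m inch 'ROWS' [FORCE]. ROWS is JSON, a list of rows, each a list of 3 entries, a list of its own where there are three numbers: the closure, from -1 (fully open) to 1 (shut), so that 0 is half open, then the shift along the tool's x, y, z normalised to -1 to 1, where 1 is 10 cm, then the turn, a rotation vector about the tool's x, y, z normalised to -1 to 1, where 1 is 360 degrees. In form: [[jaw, [dx, dy, dz], [ax, ay, az]], ...]. A call has 1 to 20 rows; each row is the pose to reach, as a shift and turn from the pose commanded when the call began, along the tool's axes at that moment, turning the shorter way round; what a row does not reach only later rows make up. A row lasts 1/10 s, in which the tool goes at most 50 mm and 8.59 degrees, less where a joint would pass 70% of its speed; a pose out of reach is approached as far as the arm can. A call with a number of a shift or a turn outside -1 to 1 is refused whole. A call with a gripper value outside its range is refused whole. The fingers move at their own pace and stop on an object; FORCE is the grip in N (left out, the last holds). Time passes only in rows, so rows that repeat a pose let the fingers close. It gives the time, the measured TCP pose, the force and the opening at its end, in the units of the state.
- sense(): the state, without advancing time (a new reading comes with each control period).
- snapshot(name): name is "scene" or "side" or "wrist"; returns (picture, depth): 384x512x3 uint8, blue, green, red; 384x512 float32, m along the optical axis (not along the pixel's ray), 0 where there is no reading.
- camera_info(name): a dict with "K" (3x3 intrinsics, pixels), "dist" ([k1, k2, p1, p2, k3] as OpenCV has them; the pictures are not rectified), "origin" and "orientation" of the camera in the world. Camera axes: x right, y down, z forward; pixel columns grow to the right and rows downward; lengths in m; the calibration is good to about 2 mm. A picture is of the moment at which its call begins: read the wrist's pose just before it. camera_info takes no time and is no camera call; for the wrist camera it gives the pose at the moment of the call.
- sign_off(): hands the job in, once; it reports no verdict.
The state is a dict: "t": time; "q": joint angles; "qd": joint speeds; "tau": joint torques, N m; "tcp_pos": TCP position; "tool_rot": TCP orientation; "force": force on the tool from outside, world axes, zero at the start; "ft_torque": the same for the moment, N m; "finger_gap": opening from 0.0 (shut) to 1.0 (fully open).
Only numpy, scipy, OpenCV 4.12 (cv2) and the standard library are available. Lean on these libraries where they do the work, as an engineer would, in place of code of your own. Each camera call takes 0.05 s, during which the arm holds its last target.

## Working session

There is one attempt and no reset: what is moved stays moved. The work goes in short steps, Python scripts to look and compute and a shell command to move; the robot and the scene stay as the last step left them, time stands still between calls to the robot, and variables do not carry over. Pictures are saved under pics/ and viewed, and the job is handed in when it is done.

```bash
ls; mkdir -p pics
python3 - <<'E'
from station import *
import cv2
print(sense(), tcp_to_grasp)
for n in ["scene","side","wrist"]:
    ci=camera_info(n); print(n,ci)
    p,d=snapshot(n); cv2.imwrite(f"pics/{n}0.png",p)
    import numpy as np; np.save(f"pics/{n}0.npy",d)
E
```

```text
pics
{'t': 0.0, 'q': array([-1.78510075e-01,  5.28446862e-01,  1.43388897e+00, -3.65470936e-07,
        1.18140020e+00, -1.78496872e-01]), 'qd': array([ 1.88322214e-03,  1.19126149e-03, -2.59426503e-05,  1.20688364e-03,
        7.17858964e-05, -6.06215832e-04]), 'tau': array([ 2.50220628e-04, -4.42344439e+01, -1.78024775e+01, -2.06930472e-04,
        8.36740597e-03,  2.24214921e-05]), 'tcp_pos': array([6.24291816e-01, 1.50843187e-04, 2.30349719e-01]), 'tool_rot': array([ 7.07110994e-01,  7.07101756e-01, -6.11345183e-04, -8.80215496e-04]), 'force': array([-0.81389837, -0.0749269 ,  0.04290869]), 'ft_torque': array([-0.00945092,  0.01049974,  0.03957091]), 'finger_gap': 0.9968060068274741} 0.0187
scene {'K': array([[402.85960383,   0.        , 254.90887127],
       [  0.        , 402.85960383, 192.19871892],
       [  0.        ,   0.        ,   1.        ]]), 'dist': array([-0.06097759,  0.        ,  0.        ,  0.        ,  0.        ]), 'origin': array([-0.08684064,  0.69016057,  0.96718943]), 'orientation': array([-0.27818263,  0.88407838, -0.35849427,  0.11181105])}
side {'K': array([[462.08460301,   0.        , 252.45518342],
       [  0.        , 462.08460301, 189.42587939],
       [  0.        ,   0.        ,   1.        ]]), 'dist': array([-0.0750557,  0.       ,  0.       ,  0.       ,  0.       ]), 'origin': array([-0.0691627 , -1.16689094,  0.64922186]), 'orientation': array([ 0.82194231, -0.17030615,  0.09897144, -0.53442615])}
wrist {'K': array([[307.86088671,   0.        , 251.73142238],
       [  0.        , 307.86088671, 190.91096278],
       [  0.        ,   0.        ,   1.        ]]), 'dist': array([0.00453566, 0.        , 0.        , 0.        , 0.        ]), 'origin': array([0.62481179, 0.08456324, 0.37286893]), 'orientation': array([ 9.86045998e-01, -5.79016635e-04, -1.21762750e-03,  1.66467628e-01])}
```

View pics/scene0.png

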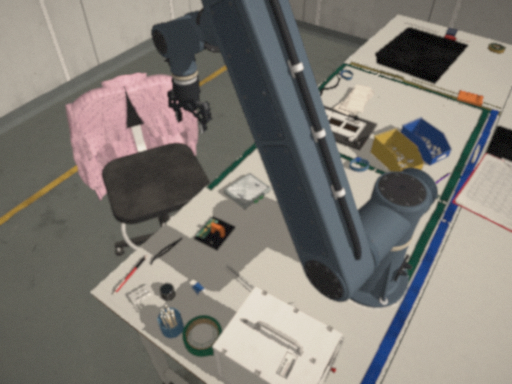

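View pics/side0.png

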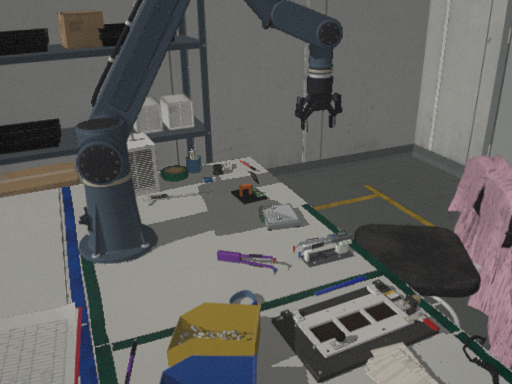

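View pics/wrist0.png

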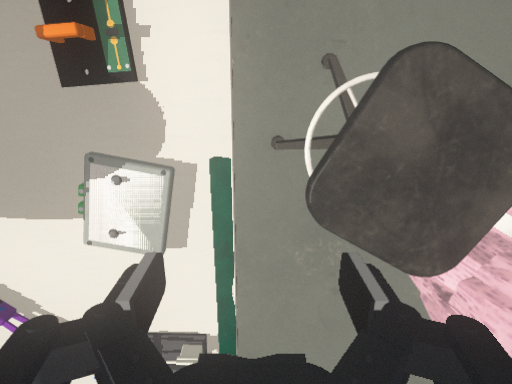

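```bash
cat > h.py <<'E'
from station import *
import cv2, numpy as np
from scipy.spatial.transform import Rotation as R
def snap(n,name):
    s=sense(); ci=camera_info(n); p,d=snapshot(n); cv2.imwrite(f"pics/{name}.png",p)
    np.savez(f"pics/{name}.npz",p=p,d=d,o=ci['origin'],q=ci['orientation'],K=ci['K'],dist=ci['dist'],tcp=s['tcp_pos'],rot=s['tool_rot'])
    return load(name)
def load(name): return dict(np.load(f"pics/{name}.npz"))
def rays(v,uv):
    u=cv2.undistortPoints(np.array(uv,float).reshape(-1,1,2),v['K'],v['dist']).reshape(-1,2)
    return np.c_[u,np.ones(len(u))]
def at_z(v,uv,z):
    r=R.from_quat(v['q']).apply(rays(v,uv)); s=(z-v['o'][2])/r[:,2:3]
    return v['o']+s*r
def at_d(v,uv):
    uv=np.array(uv,float).reshape(-1,2); r=rays(v,uv)
    d=np.array([v['d'][int(round(y)),int(round(x))] for x,y in uv])
    return v['o']+R.from_quat(v['q']).apply(r*d[:,None])
def cloud(v):
    h,w=v['d'].shape; g=np.stack(np.meshgrid(np.arange(w),np.arange(h)),-1).reshape(-1,2)
    r=rays(v,g); return (v['o']+R.from_quat(v['q']).apply(r*v['d'].reshape(-1,1))).reshape(h,w,3)
def proj(v,P):
    q=R.from_quat(v['q']).inv(); rv=q.as_rotvec(); t=-q.apply(v['o'])
    return cv2.projectPoints(np.array(P,float).reshape(-1,1,3),rv,t,v['K'],v['dist'])[0].reshape(-1,2)
def crop(name,x0,y0,x1,y1,s,out):
    im=cv2.imread(f"pics/{name}.png")[y0:y1,x0:x1]; cv2.imwrite(f"pics/{out}.png",cv2.resize(im,None,fx=s,fy=s,interpolation=cv2.INTER_CUBIC))
def w2t(dw,rot=None):
    rot=sense()['tool_rot'] if rot is None else rot
    return R.from_quat(rot).inv().apply(dw)
def st():
    s=sense(); print('t',round(s['t'],2),'tcp',s['tcp_pos'].round(4),'yawR',R.from_quat(s['tool_rot']).as_matrix().round(3).tolist(),'F',s['force'].round(2),'gap',round(s['finger_gap'],3))
E
python3 -m inch '[[-1,[0.9,-0.8,-0.5],[0,0,0]],[-1,[0.9,-0.8,-0.5],[0,0,0]],[-1,[0.9,-0.8,-0.5],[0,0,0]],[-1,[0.9,-0.8,-0.5],[0,0,0]]]'
python3 -m inch '[[-1,[0,-0.9,0],[0,0,0]],[-1,[0,-0.9,0],[0,0,0]],[-1,[0,-0.9,0],[0,0,0]],[-1,[0,-0.9,0],[0,0,0]],[-1,[0,-0.9,0],[0,0,0]]]'
python3 - <<'E'
from h import *
st(); v=snap('wrist','w1'); crop('w1',0,0,512,384,1.5,'w1b')
E
```

```text
t: 0.55
tcp_pos: [0.5428, 0.0928, 0.283]
tool_rot: [0.706, 0.708, 0.001, -0.0]
force: [1.4, -0.1, -1.2]
finger_gap: 0.997
t: 1.05
tcp_pos: [0.4568, 0.0895, 0.2815]
tool_rot: [0.707, 0.707, 0.001, 0.001]
force: [0.2, 0.3, -0.0]
finger_gap: 1.0
t 1.05 tcp [0.4568 0.0895 0.2815] yawR [[0.001, 1.0, 0.002], [1.0, -0.001, -0.0], [-0.0, 0.002, -1.0]] F [ 0.22  0.31 -0.02] gap 1.0
```

View pics/w1b.png

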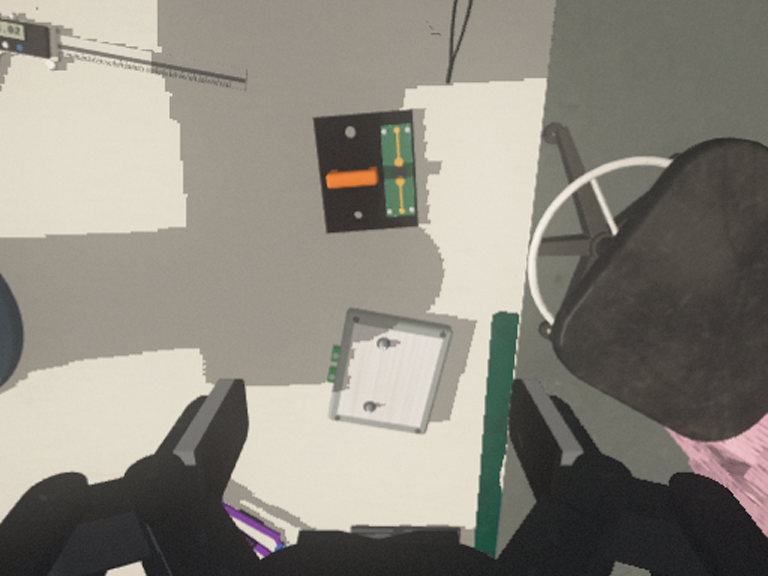

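Run:
```python
from h import *
crop('w1',200,65,310,165,7,'c1'); crop('w1',205,195,315,295,7,'c2')
```

```text
(no output)
```

View pics/c1.png

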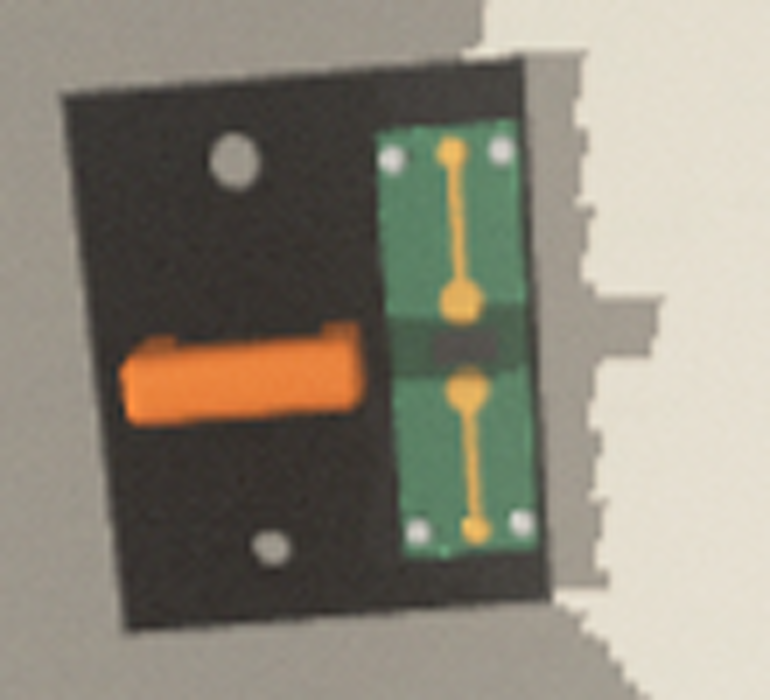

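View pics/c2.png

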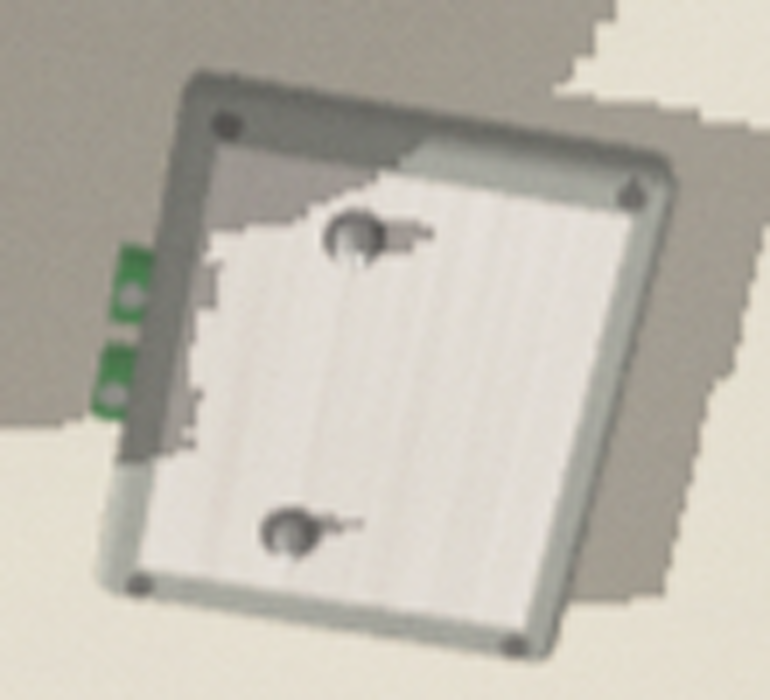

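Run:
```python
from h import *
v=load('w1')
def px(l,x0,y0,s=7): return (np.array(l,float)+.5)/s-.5+[x0,y0]
C=at_z(v,px([(62,95),(522,58),(551,600),(127,632)],200,65),.008)
print('C',C.round(4).tolist()); print(np.linalg.norm(np.roll(C,-1,0)-C,axis=1))
c=C.mean(0); dy=(C[0]+C[1]-C[2]-C[3]); yaw=np.degrees(np.arctan2(-dy[0],dy[1]));dx=C[1]+C[2]-C[0]-C[3]; print('c',c,yaw,np.degrees(np.arctan2(dx[1],dx[0])))
H=at_z(v,px([(234,160),(271,548)],200,65),.006);print('holes',H,np.linalg.norm(H[0]-H[1]),np.degrees(np.arctan2(-(H[0]-H[1])[0],(H[0]-H[1])[1])))
P=at_z(v,px([(461,301),(468,392)],200,65),.0098);print('pads',P, P.mean(0))
B=at_z(v,px([(228,125),(632,193),(514,645),(139,583)],205,195),.022)
print('B',B.round(4).tolist(),np.linalg.norm(np.roll(B,-1,0)-B,axis=1),B.mean(0))
dy=(B[0]+B[1]-B[2]-B[3]);dx=B[1]+B[2]-B[0]-B[3];print(np.degrees(np.arctan2(-dy[0],dy[1])),np.degrees(np.arctan2(dx[1],dx[0])))
for u in [(355,235),(290,527)]: print(at_z(v,px([u],205,195),.03))
cl=cloud(v)
print('carrier z',np.median(cl[100:105,220:225,2]),'base top z',np.median(cl[250:260,260:275,2]),'bench',np.median(cl[190:195,150:160,2]))
```

```text
C [[0.4026, 0.1807, 0.008], [0.4858, 0.1868, 0.008], [0.4936, 0.0879, 0.008], [0.4105, 0.0818, 0.008]]
[0.08339987 0.0991814  0.08330472 0.09925264]
c [0.44811967 0.13430098 0.008     ] 4.559266019264602 4.208925194530093
holes [[0.43336998 0.16948249 0.006     ]
 [0.43897791 0.09789976 0.006     ]] 0.07180206083867943 4.479512545214164
pads [[0.47522512 0.1446067  0.0098    ]
 [0.47675293 0.12801708 0.0098    ]] [0.47598903 0.13631189 0.0098    ]
B [[0.4364, 0.0018, 0.022], [0.5188, -0.0135, 0.022], [0.4975, -0.1233, 0.022], [0.415, -0.1069, 0.022]] [0.08386224 0.11182797 0.08412657 0.11081805] [ 0.46694013 -0.06046333  0.022     ]
-11.066172586234234 -10.891528814521312
[[ 0.46203748 -0.01893074  0.03      ]]
[[ 0.44833818 -0.08745605  0.03      ]]
carrier z 0.007521171318434383 base top z 0.021758173103607586 bench -0.0004474036878133747
```

```bash
python3 -m inch '[[-1,[0.45,-0.21,0.4],[0,0,-0.262]],[-1,[0.45,-0.21,0.8],[0,0,-0.262]],[-1,[0.45,-0.21,0.8],[0,0,-0.262]],[-1,[0.45,-0.21,0.8],[0,0,-0.262]],[-1,[0.45,-0.21,0.8],[0,0,-0.262]],[-1,[0.45,-0.21,0.8],[0,0,-0.262]],[-1,[0.45,-0.21,0.8],[0,0,-0.262]],[-1,[0.45,-0.21,0.8],[0,0,-0.262]],[-1,[0.45,-0.21,0.8],[0,0,-0.262]],[-1,[0.45,-0.21,0.8],[0,0,-0.262]],[-1,[0.45,-0.21,0.8],[0,0,-0.262]],[-1,[0.45,-0.21,0.8],[0,0,-0.262]]]'
python3 - <<'E'
from h import *
st(); print(sense()['q']); v=snap('wrist','w2'); crop('w2',0,0,512,384,1.5,'w2b')
E
```

```text
t: 2.3
tcp_pos: [0.4355, 0.1349, 0.2011]
tool_rot: [-0.037, 0.999, -0.0, 0.0]
force: [0.3, -0.7, -0.6]
finger_gap: 1.002
t 2.3 tcp [0.4355 0.1349 0.2011] yawR [[-0.997, -0.075, 0.001], [-0.075, 0.997, 0.0], [-0.001, -0.0, -1.0]] F [ 0.34 -0.71 -0.57] gap 1.002
[ 5.44838812e-02  3.48581533e-01  1.87709534e+00 -4.25799798e-05
  9.15131957e-01 -1.59105958e+00]
```

View pics/w2b.png

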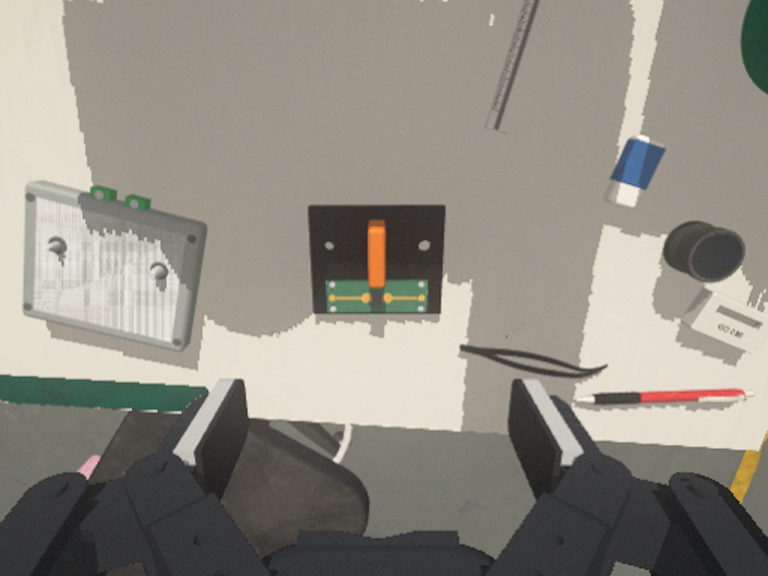

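Run:
```python
from h import *
crop('w2',195,130,305,215,7,'c3'); crop('w2',10,115,145,240,6,'c4')
```

```text
(no output)
```

View pics/c3.png

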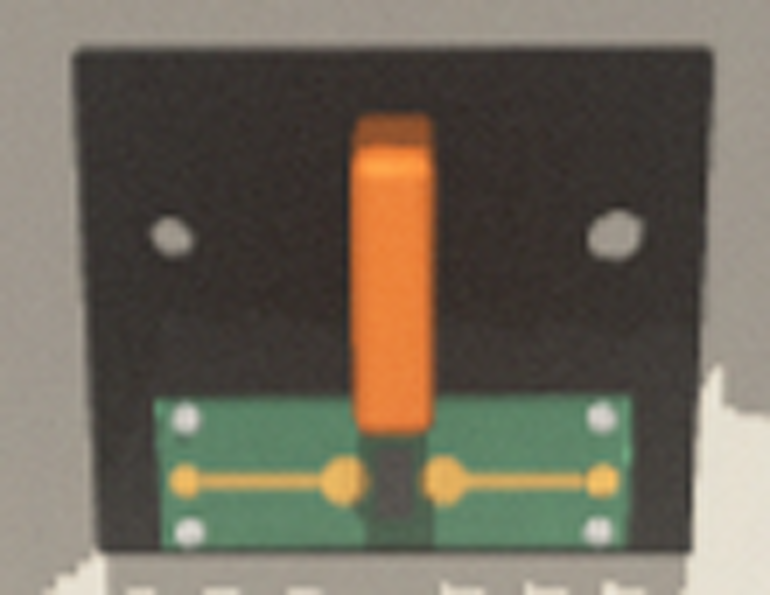

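View pics/c4.png

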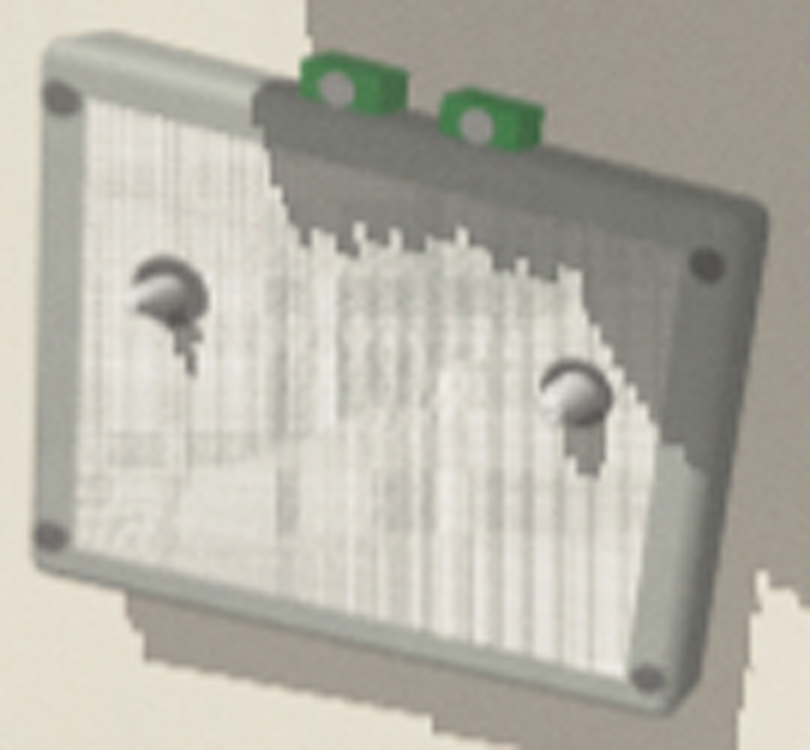

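Run:
```python
from h import *
v=load('w2')
def px(l,x0,y0,s=7): return (np.array(l,float)+.5)/s-.5+[x0,y0]
C=at_z(v,px([(712,48),(690,550),(100,550),(76,48)],195,130),.008)
print(np.linalg.norm(np.roll(C,-1,0)-C,axis=1),C.mean(0))
dy=(C[0]+C[1]-C[2]-C[3]);print(np.degrees(np.arctan2(-dy[0],dy[1])))
H=at_z(v,px([(615,236),(172,238)],195,130),.006);d=H[0]-H[1];print('holes',H,H.mean(0),np.linalg.norm(d),np.degrees(np.arctan2(-d[0],d[1])))
T=at_z(v,px([(392,147),(393,430)],195,130),.044); print('bar',T,T.mean(0))
P=at_z(v,px([(443,481),(343,481)],195,130),.0098);print('pads',P, P.mean(0))
B=at_z(v,px([(708,265),(648,678),(50,536),(62,99)],10,115,6),.022)
print('B',np.linalg.norm(np.roll(B,-1,0)-B,axis=1),B.mean(0))
dy=(B[0]+B[1]-B[2]-B[3]);dx=B[1]+B[2]-B[0]-B[3];print(np.degrees(np.arctan2(-dy[0],dy[1])),np.degrees(np.arctan2(dx[1],dx[0])))
# pins predicted vs image
for nm,x0,y0,s in (('w1',205,195,7),('w2',10,115,6)):
  w=load(nm)
  for c,yaw in ((B.mean(0),-11.0),(np.array([.4669,-.0605,.022]),-11.0)):
    r=R.from_euler('z',yaw,degrees=True)
    Pp=[c+r.apply([-.012,sy*.036,h]) for sy in (1,-1) for h in (0,.011)]
    print(nm,((proj(w,Pp)-[x0,y0]+.5)*s-.5).round(0).tolist())
```

```text
[0.08411845 0.0991444  0.08413458 0.09870616] [0.44702247 0.13424324 0.008     ]
4.209332227652339
holes [[0.43284171 0.16874368 0.006     ]
 [0.43839684 0.0977404  0.006     ]] [0.43561927 0.13324204 0.006     ] 0.07122025870211893 4.473568803393817
bar [[0.41315426 0.13154919 0.044     ]
 [0.45518929 0.13472964 0.044     ]] [0.43417177 0.13313941 0.044     ]
pads [[0.4753673  0.14434346 0.0098    ]
 [0.47658142 0.12786021 0.0098    ]] [0.47597436 0.13610184 0.0098    ]
B [0.0840453  0.11109829 0.08386945 0.11106056] [ 0.46674887 -0.06097492  0.022     ]
-11.049757851820255 -11.157438408609565
w1 [[354.0, 237.0], [354.0, 261.0], [290.0, 532.0], [289.0, 562.0]]
w1 [[354.0, 235.0], [355.0, 259.0], [290.0, 530.0], [290.0, 560.0]]
w2 [[578.0, 393.0], [550.0, 411.0], [171.0, 292.0], [129.0, 307.0]]
w2 [[580.0, 394.0], [553.0, 412.0], [174.0, 293.0], [132.0, 308.0]]
```

```bash
python3 -m inch '[[0,[0,-0.015,0.4],[0,0,0]],[0,[0,-0.015,0.8],[0,0,0]],[0,[0,-0.015,1],[0,0,0]],[0,[0,-0.015,1],[0,0,0]]]' 40
python3 -m inch '[[0,[0,0,0.3],[0,0,0]],[0,[0,0,0.6],[0,0,0]],[0,[0,0,0.82],[0,0,0]],[0,[0,0,0.82],[0,0,0]],[0.6,[0,0,0.82],[0,0,0]],[0.95,[0,0,0.82],[0,0,0]],[0.95,[0,0,0.82],[0,0,0]],[0.95,[0,0,0.82],[0,0,0]],[0.95,[0,0,0.82],[0,0,0]]]'
python3 - <<'E'
from h import *
st()
E
```

```text
t: 2.75
tcp_pos: [0.4328, 0.1333, 0.0988]
tool_rot: [-0.036, 0.999, -0.0, -0.003]
force: [-0.7, 0.3, -0.4]
finger_gap: 0.499
t: 3.65
tcp_pos: [0.4354, 0.1337, 0.0208]
tool_rot: [-0.038, 0.999, 0.0, 0.002]
force: [-0.3, 0.5, 7.7]
finger_gap: 0.132
t 3.65 tcp [0.4354 0.1337 0.0208] yawR [[-0.997, -0.075, 0.004], [-0.075, 0.997, 0.0], [-0.004, -0.0, -1.0]] F [-0.34  0.46  7.68] gap 0.132
```

```bash
python3 -m inch '[[0.95,[0,0,0],[0,0,0]],[0.95,[0,0,-0.2],[0,0,0]],[0.95,[0,0,-0.5],[0,0,0]],[0.95,[0,0,-0.8],[0,0,0]],[0.95,[0,0,-0.9],[0,0,0]],[0.95,[0,0,-0.9],[0,0,0]]]' 40
python3 - <<'E'
from h import *
st(); v=snap('wrist','w3'); crop('w3',0,0,512,384,1.5,'w3b')
E
```

```text
t: 4.25
tcp_pos: [0.435, 0.1336, 0.1108]
tool_rot: [-0.038, 0.999, 0.0, 0.002]
force: [-0.2, 0.3, -2.2]
finger_gap: 0.134
t 4.25 tcp [0.435  0.1336 0.1108] yawR [[-0.997, -0.075, 0.004], [-0.075, 0.997, 0.0], [-0.004, -0.0, -1.0]] F [-0.17  0.33 -2.17] gap 0.134
```

View pics/w3b.png

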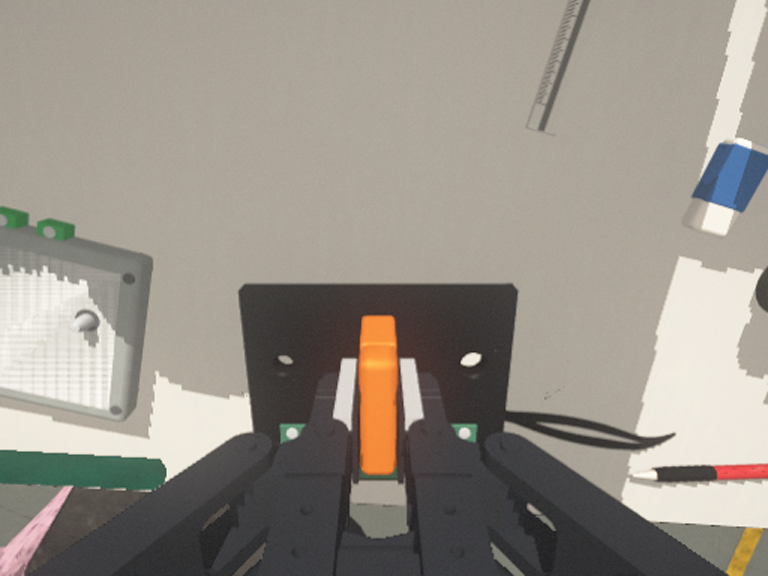

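Run:
```python
from h import *
crop('w3',150,180,360,320,3.8,'c5')
```

```text
(no output)
```

View pics/c5.png

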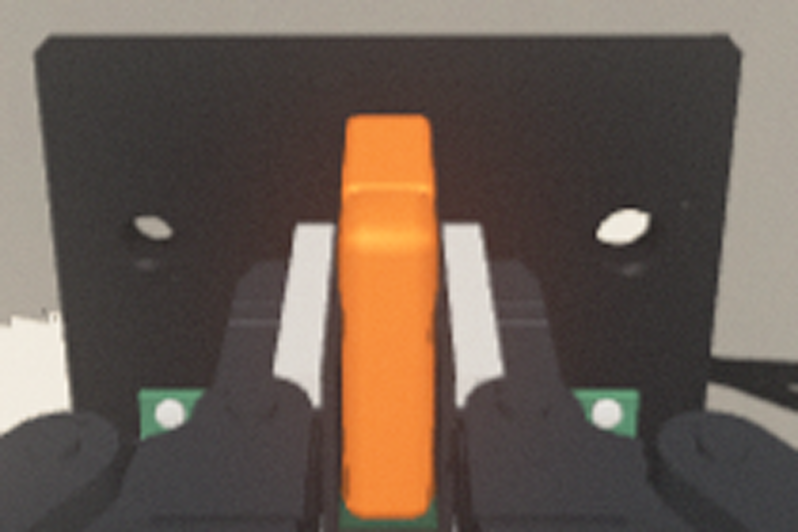

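Run:
```python
from h import *
v=load('w3')
def f(l): return (np.array(l,float)+.5)/3.8-.5+[150,180]
m=v['tcp']
r=R.from_euler('z',4.4,degrees=True)
z0=v['tcp'][2]-.0208
for top in (.008,):
  pts=[(-42,50),(-42,-50),(18,39),(18,-39)]
obs=at_z(v,f([(741,36),(36,36),(606,414),(170,414)]),z0+.008)
loc=r.inv().apply(obs-[*m[:2],0])*1000
print(loc.round(2))  # in carrier-yaw frame relative to TCP (handle centre -> expect corner x=-30,y=+-50)
cl=cloud(v)
for y,x in ((200,200),(200,300),(220,175),(220,325),(250,175),(250,325),(275,180)): print(cl[y,x].round(4))
st()
```

```text
[[-31.54  49.03  98.01]
 [-31.8  -49.66  98.01]
 [ 31.51  33.84  98.01]
 [ 31.35 -34.97  98.01]]
[0.4116 0.1036 0.0984]
[0.4078 0.1573 0.0978]
[0.4247 0.0899 0.0978]
[0.4191 0.1729 0.0965]
[0.4433 0.0899 0.0983]
[0.437  0.1753 0.0981]
[0.4605 0.0925 0.0973]
t 4.3 tcp [0.4342 0.1336 0.1097] yawR [[-0.997, -0.075, 0.001], [-0.075, 0.997, 0.0], [-0.001, -0.0, -1.0]] F [ 0.09  0.07 -2.04] gap 0.128
```

```bash
python3 -m inch '[[0.95,[-0.01,-0.3,0],[0,0,0]],[0.95,[-0.03,-0.7,0],[0,0,0]],[0.95,[-0.03,-0.97,0],[0,0,0]],[0.95,[-0.03,-0.97,0],[0,0,0]]]' 40
python3 -m inch '[[0.95,[-0.01,-0.3,0],[0,0,0.01]],[0.95,[-0.03,-0.6,0],[0,0,0.03]],[0.95,[-0.04,-0.9,0],[0,0,0.043]],[0.95,[-0.04,-0.96,0.1],[0,0,0.043]],[0.95,[-0.04,-0.96,0.3],[0,0,0.043]],[0.95,[-0.04,-0.96,0.36],[0,0,0.043]],[0.95,[-0.04,-0.96,0.36],[0,0,0.043]],[0.95,[-0.04,-0.96,0.36],[0,0,0.043]],[0.95,[-0.04,-0.96,0.36],[0,0,0.043]]]'
python3 - <<'E'
from h import *
st(); v=snap('wrist','w4'); st(); crop('w4',100,130,400,330,2.6,'w4b'); snap('scene','s4');crop('s4',160,130,320,300,4,'s4b')
E
```

```text
t: 4.7
tcp_pos: [0.4446, 0.0344, 0.1079]
tool_rot: [-0.036, 0.999, -0.0, -0.001]
force: [1.5, 0.0, -1.4]
finger_gap: 0.128
t: 5.6
tcp_pos: [0.4558, -0.0579, 0.0736]
tool_rot: [0.097, 0.995, -0.0, 0.0]
force: [-0.5, 0.4, -1.2]
finger_gap: 0.13
t 5.6 tcp [ 0.4558 -0.0579  0.0736] yawR [[-0.981, 0.192, 0.0], [0.192, 0.981, -0.0], [-0.001, -0.0, -1.0]] F [-0.47  0.45 -1.22] gap 0.13
t 5.65 tcp [ 0.4559 -0.058   0.0738] yawR [[-0.981, 0.193, 0.001], [0.193, 0.981, -0.0], [-0.001, -0.0, -1.0]] F [ 0.16 -0.12 -1.15] gap 0.128
```

View pics/w4b.png

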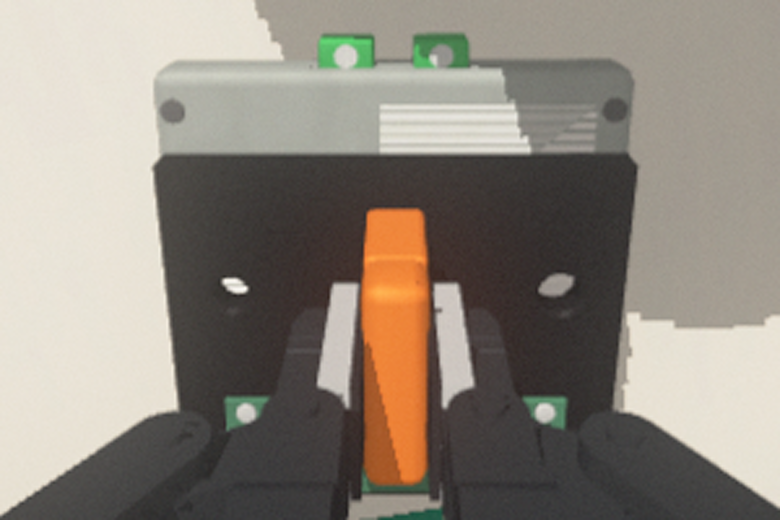

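View pics/s4b.png

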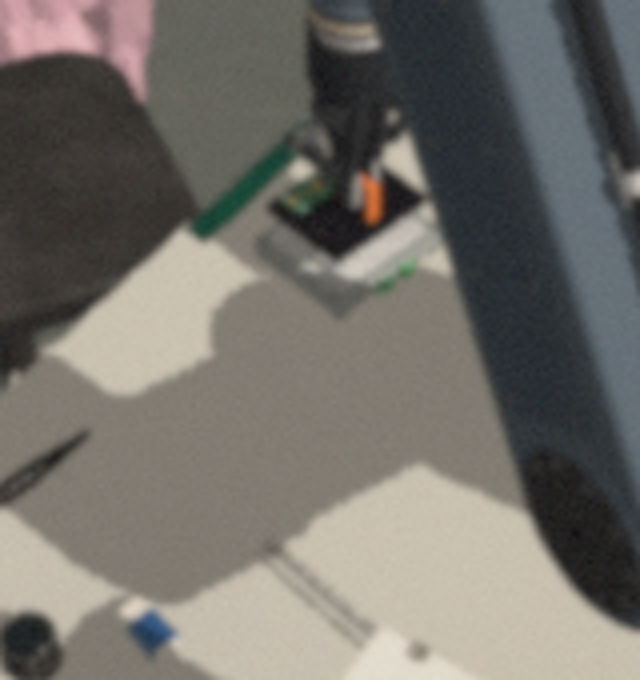

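Run:
```python
from h import *
v=load('w4')
def f(l): return (np.array(l,float)+.5)/2.6-.5+[100,130]
r=R.from_euler('z',-11.05,degrees=True)
c=at_z(v,f([(637,155),(155,155)]),v['tcp'][2]-.0208+.008)
b=at_z(v,f([(615,110),(172,110)]),.022)
C=r.inv().apply(c)*1000;B=r.inv().apply(b)*1000
print(C,B)
print('carrier centre - base centre (base frame mm):',(C.mean(0)-[-42,0,0])-(B.mean(0)-[-42,0,0]))
print('base c from screws', b.mean(0)+r.apply([.042,0,0]))
print('yaw c,b',[np.degrees(np.arctan2(-(p[0]-p[1])[0],(p[0]-p[1])[1])) for p in (c,b)])
```

```text
[[427.03713963  79.69089041  60.83713639]
 [426.82855118 -19.0130045   60.83713639]] [[428.38362342  85.34211717  22.        ]
 [428.14371305 -25.91702479  22.        ]]
carrier centre - base centre (base frame mm): [-1.33082283  0.62639676 38.83713639]
base c from screws [ 0.46723999 -0.06097166  0.022     ]
yaw c,b [np.float64(-11.171081544366833), np.float64(-11.173547873605777)]
```

```bash
python3 -m inch '[[0.95,[-0.008,-0.005,0.1],[0,0,0]],[0.95,[-0.008,-0.005,0.18],[0,0,0]],[0.95,[-0.008,-0.005,0.2],[0,0,0]],[0.95,[-0.008,-0.005,0.22],[0,0,0]],[0.95,[-0.008,-0.005,0.24],[0,0,0]],[0.95,[-0.008,-0.005,0.25],[0,0,0]]]' 40
python3 - <<'E'
from h import *
st()
E
```

```text
t: 6.3
tcp_pos: [0.4556, -0.0588, 0.0481]
tool_rot: [0.097, 0.995, 0.0, -0.001]
force: [-0.9, -0.2, -0.3]
finger_gap: 0.128
t 6.3 tcp [ 0.4556 -0.0588  0.0481] yawR [[-0.981, 0.194, -0.001], [0.194, 0.981, 0.001], [0.002, 0.0, -1.0]] F [-0.94 -0.17 -0.25] gap 0.128
```

```bash
python3 -m inch '[[0.95,[0,0,0.02],[0,0,0]],[0.95,[0,0,0.04],[0,0,0]],[0.95,[0,0,0.055],[0,0,0]],[0.95,[0,0,0.06],[0,0,0]]]' 40
python3 - <<'E'
from h import *
st()
E
```

```text
t: 6.7
tcp_pos: [0.4554, -0.0586, 0.0428]
tool_rot: [0.097, 0.995, 0.0, -0.001]
force: [-4.0, 1.9, 12.9]
finger_gap: 0.133
t 6.7 tcp [ 0.4554 -0.0586  0.0428] yawR [[-0.981, 0.193, -0.002], [0.193, 0.981, 0.001], [0.002, 0.0, -1.0]] F [-3.97  1.93 12.91] gap 0.133
```

```bash
python3 -m inch '[[0.95,[0,0,0.01],[0,0,0]],[0.2,[0,0,0],[0,0,0]],[0.1,[0,0,0],[0,0,0]],[0,[0,0,0],[0,0,0]],[0,[0,0,-0.3],[0,0,0]],[0,[0,0,-0.7],[0,0,0]],[-0.5,[0,0,-1],[0,0,0]],[-0.5,[0,0,-1],[0,0,0]]]' 40
python3 - <<'E'
from h import *
st(); v=snap('wrist','w5'); crop('w5',100,90,420,330,2.4,'w5b')
cl=cloud(v)
crop('w5',0,0,512,384,1.5,'w5c')
E
```

```text
t: 7.5
tcp_pos: [0.4592, -0.0601, 0.1456]
tool_rot: [0.097, 0.995, -0.001, 0.004]
force: [0.7, -1.1, 1.2]
finger_gap: 0.751
t 7.5 tcp [ 0.4592 -0.0601  0.1456] yawR [[-0.981, 0.193, 0.009], [0.193, 0.981, -0.003], [-0.009, -0.002, -1.0]] F [ 0.7  -1.09  1.24] gap 0.751
```

View pics/w5c.png

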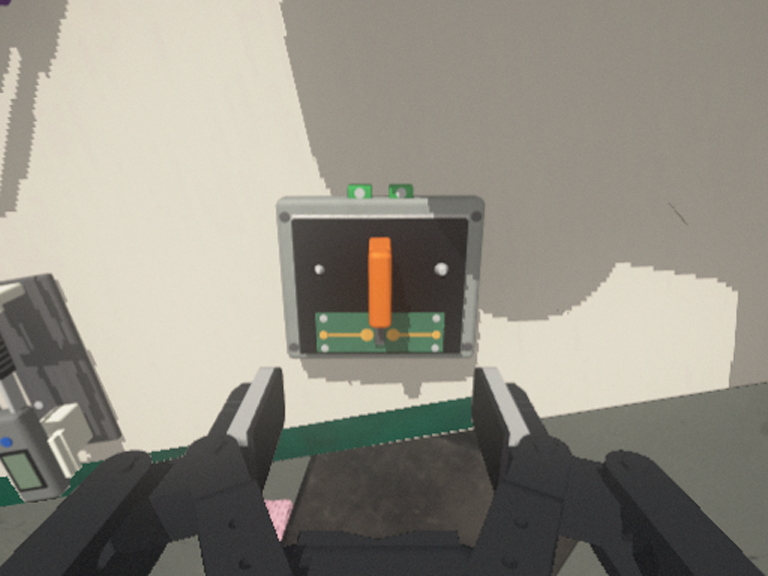

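Run:
```python
from h import *
v=load('w5'); cl=cloud(v)
for x,y in ((215,160),(215,215),(290,160),(295,200),(225,175),(300,180)): print((x,y),cl[y,x].round(4))
def f(l): return (np.array(l,float)+.5)/1.5-.5
print('pins',at_z(v,f([(441,269),(319,269)]),.033))
P=at_z(v,f([(393,335),(367,335)]),.0318);print('pads',P,P.mean(0))
print('pred pads', (np.array([.467,-.0608,0])+R.from_euler('z',-11.05,degrees=True).apply([[.028,.008,.0318],[.028,-.008,.0318]])))
print('rest', at_d(v,f([(45,280),(118,440),(22,440),(70,430),(10,395)])))
crop('w5',180,120,330,245,5,'w5d')
```

```text
(215, 160) [ 0.4314 -0.0874  0.0299]
(215, 215) [ 0.481  -0.0992  0.0311]
(290, 160) [ 0.4443 -0.0242  0.0285]
(295, 200) [ 0.4815 -0.0255  0.0289]
(225, 175) [ 0.4465 -0.0822  0.0285]
(300, 180) [ 0.4636 -0.0184  0.0293]
pins [[ 0.46050466 -0.02392665  0.033     ]
 [ 0.44684056 -0.0929337   0.033     ]]
pads [[ 0.49696832 -0.0588679   0.0318    ]
 [ 0.49389333 -0.07442896  0.0318    ]] [ 0.49543082 -0.06664843  0.0318    ]
pred pads [[ 0.49601421 -0.05831495  0.0318    ]
 [ 0.49294756 -0.07401832  0.0318    ]]
rest [[ 0.42738727 -0.27231886  0.00650789]
 [ 0.55337136 -0.27356091  0.00635764]
 [ 0.50963786 -0.2877665   0.05759902]
 [ 0.52911948 -0.28962217  0.02220586]
 [ 0.48185152 -0.28643735  0.05191657]]
```

View pics/w5d.png

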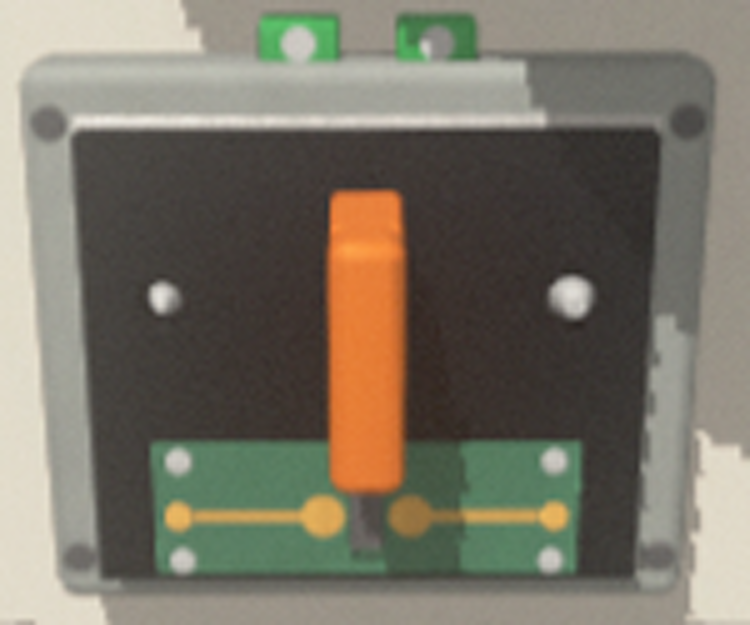

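```bash
python3 -m inch '[[-0.5,[-0.2,-0.3,-0.4],[0,0,0]],[-0.5,[-0.5,-0.6,-0.8],[0,0,0]],[-0.5,[-0.68,-0.88,-1],[0,0,0]],[-0.5,[-0.68,-0.88,-1],[0,0,0]]]' 40
python3 -m inch '[[-0.5,[-0.3,-0.4,0],[0,0,-0.015]],[-0.5,[-0.6,-0.8,0],[0,0,-0.031]],[-0.5,[-0.75,-1,0],[0,0,-0.031]],[-0.5,[-0.75,-1,0],[0,0,-0.031]],[-0.5,[-0.75,-1,0],[0,0,-0.031]],[-0.5,[-0.75,-1,0],[0,0,-0.031]]]'
python3 - <<'E'
from h import *
st(); v=snap('wrist','w6'); crop('w6',0,0,512,384,1.5,'w6b')
E
```

```text
t: 7.95
tcp_pos: [0.5112, -0.1647, 0.2452]
tool_rot: [0.099, 0.995, -0.003, 0.006]
force: [0.8, -0.1, -0.3]
finger_gap: 0.746
t: 8.55
tcp_pos: [0.559, -0.2693, 0.2407]
tool_rot: [-0.0, 1.0, 0.001, -0.002]
force: [-0.5, 0.5, -0.4]
finger_gap: 0.751
t 8.55 tcp [ 0.559  -0.2693  0.2407] yawR [[-1.0, -0.001, -0.003], [-0.001, 1.0, 0.003], [0.003, 0.003, -1.0]] F [-0.49  0.52 -0.36] gap 0.751
```

View pics/w6b.png

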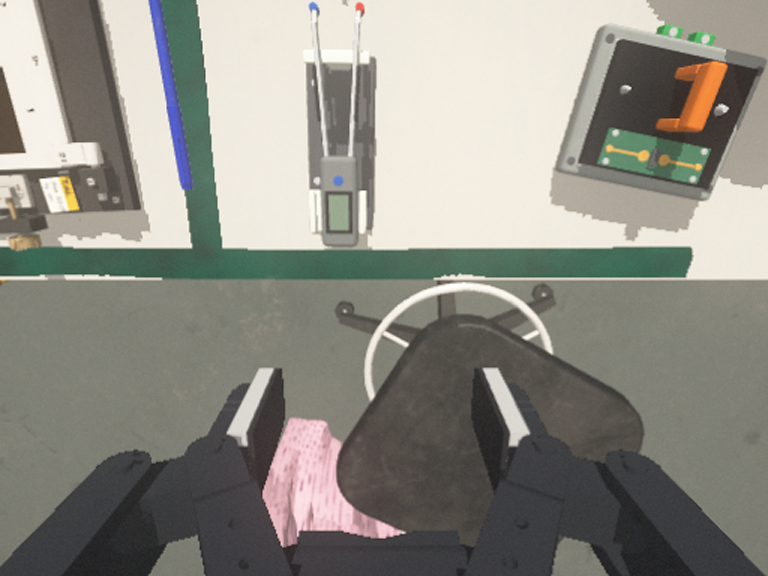

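Run:
```python
from h import *
crop('w6',180,0,270,170,3.5,'c6')
v=load('w6');
f=lambda l:(np.array(l,float)+.5)/1.5-.5
print(at_d(v,f([(313,8),(360,8),(338,163),(341,238),(336,57),(322,98),(354,98)])))
```

```text
[[ 0.40246412 -0.31065827  0.0457172 ]
 [ 0.40240576 -0.28061737  0.04544188]
 [ 0.49741068 -0.29638532  0.05916892]
 [ 0.54957797 -0.29580578  0.05843845]
 [ 0.43034962 -0.29703523  0.0430686 ]
 [ 0.45628433 -0.30600614  0.05544205]
 [ 0.4562782  -0.28496815  0.05515592]]
```

View pics/c6.png

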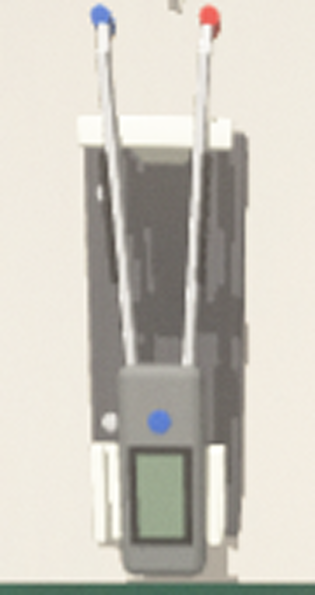

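```bash
python3 -m inch '[[-0.2,[0.4,-0.1,0],[0,0,0]],[-0.2,[0.8,-0.27,0.3],[0,0,0]],[-0.2,[1,-0.27,0.8],[0,0,0]],[-0.2,[1,-0.27,0.8],[0,0,0]],[-0.2,[1,-0.27,0.8],[0,0,0]],[-0.2,[1,-0.27,0.8],[0,0,0]]]' 40
python3 - <<'E'
from h import *
st(); v=snap('wrist','w7'); crop('w7',130,60,390,384,1.8,'w7b')
E
```

```text
t: 9.2
tcp_pos: [0.4624, -0.2988, 0.164]
tool_rot: [-0.001, 1.0, -0.001, 0.002]
force: [0.6, 0.8, -0.1]
finger_gap: 0.598
t 9.2 tcp [ 0.4624 -0.2988  0.164 ] yawR [[-1.0, -0.001, 0.003], [-0.001, 1.0, -0.003], [-0.003, -0.003, -1.0]] F [ 0.58  0.77 -0.06] gap 0.598
```

View pics/w7b.png

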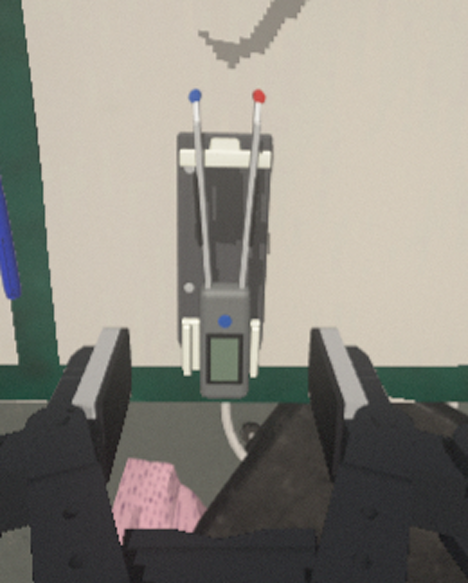

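Run:
```python
from h import *
v=load('w7');st()
f=lambda l:(np.array(l,float)+.5)/1.8-.5+[130,60]
print(at_d(v,f([(195,97),(259,97),(226,293),(225,385),(226,159),(198,178),(252,178)])).round(4))
print('proj of expected grip/tcp',proj(v,[[.454,-.2956,.051],v['tcp']]))
crop('w7',200,85,310,290,3.6,'c7')
```

```text
t 9.25 tcp [ 0.4627 -0.299   0.1643] yawR [[-1.0, -0.001, 0.004], [-0.001, 1.0, -0.003], [-0.004, -0.003, -1.0]] F [ 0.45 -0.99  0.2 ] gap 0.592
[[ 0.4013 -0.3108  0.0457]
 [ 0.4014 -0.2815  0.0455]
 [ 0.4942 -0.2964  0.0578]
 [ 0.5475 -0.2967  0.0575]
 [ 0.4302 -0.2965  0.0449]
 [ 0.4372 -0.3096  0.0543]
 [ 0.4372 -0.2845  0.0542]]
proj of expected grip/tcp [[256.35442621 176.82754855]
 [252.57072902 253.87108317]]
```

View pics/c7.png

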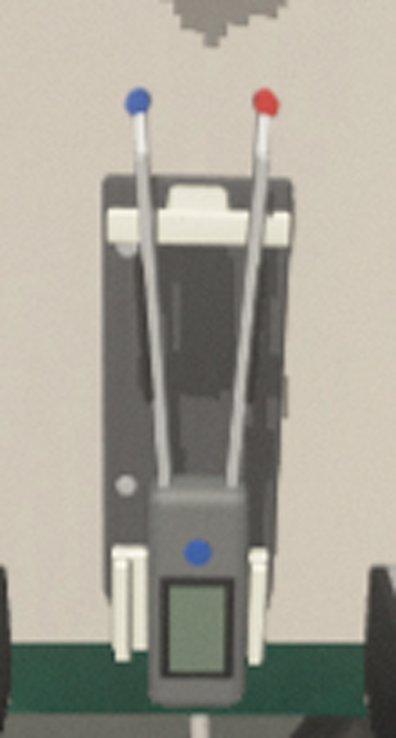

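```bash
python3 -m inch '[[-0.2,[0.09,0.026,0.3],[0,0,0]],[-0.2,[0.09,0.026,0.6],[0,0,0]],[-0.2,[0.09,0.026,0.8],[0,0,0]],[-0.2,[0.09,0.026,0.8],[0,0,0]],[-0.2,[0.09,0.026,0.8],[0,0,0]]]' 40
python3 - <<'E'
from h import *
st(); v=snap('wrist','w8'); crop('w8',130,100,390,384,2,'w8b')
E
```

```text
t: 9.75
tcp_pos: [0.4529, -0.2962, 0.0835]
tool_rot: [-0.001, 1.0, -0.001, 0.001]
force: [0.7, -0.3, 0.3]
finger_gap: 0.597
t 9.75 tcp [ 0.4529 -0.2962  0.0835] yawR [[-1.0, -0.001, 0.002], [-0.001, 1.0, -0.002], [-0.002, -0.002, -1.0]] F [ 0.72 -0.32  0.25] gap 0.597
```

View pics/w8b.png

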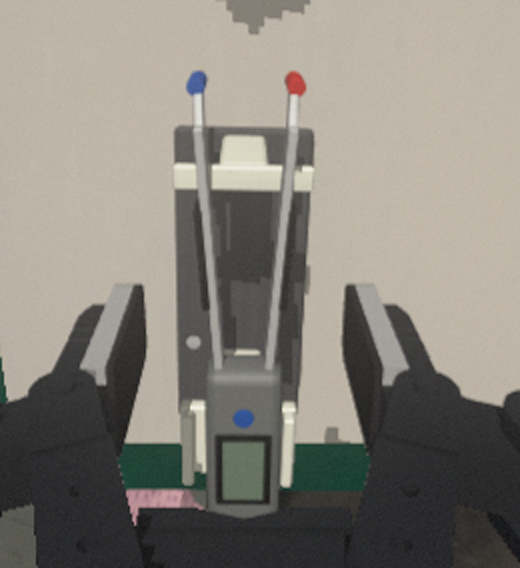

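```bash
python3 -m inch '[[-0.2,[0,0,0.2],[0,0,0]],[-0.2,[0,0,0.4],[0,0,0]],[-0.2,[0,0,0.51],[0,0,0]],[-0.2,[0,0,0.51],[0,0,0]],[0.1,[0,0,0.51],[0,0,0]],[0.3,[0,0,0.51],[0,0,0]],[0.4,[0,0,0.51],[0,0,0]],[0.44,[0,0,0.51],[0,0,0]],[0.48,[0,0,0.51],[0,0,0]],[0.48,[0,0,0.51],[0,0,0]],[0.48,[0,0,0.51],[0,0,0]],[0.48,[0,0,0.51],[0,0,0]]]' 40
python3 - <<'E'
from h import *
st(); v=snap('wrist','w9'); crop('w9',130,100,390,384,2,'w9b')
E
```

```text
t: 11.0
tcp_pos: [0.4518, -0.2963, 0.0328]
tool_rot: [-0.0, 1.0, -0.001, 0.001]
force: [-1.3, 1.0, 7.1]
finger_gap: 0.263
t 11.0 tcp [ 0.4518 -0.2963  0.0328] yawR [[-1.0, -0.0, 0.002], [-0.0, 1.0, -0.002], [-0.002, -0.002, -1.0]] F [-1.27  1.01  7.08] gap 0.263
```

View pics/w9b.png

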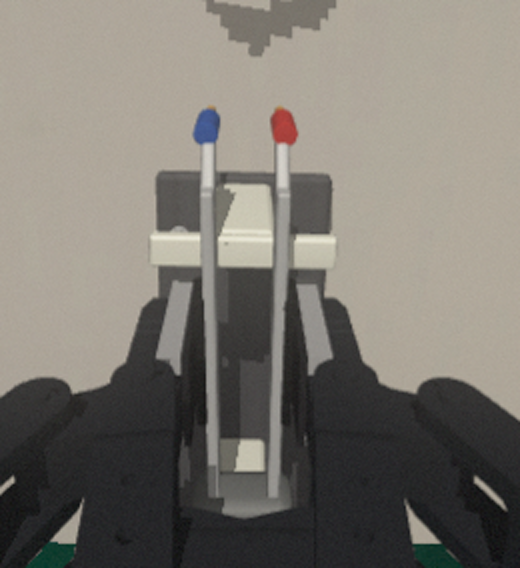

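Run:
```python
from h import *
v=load('w9')
f=lambda l:(np.array(l,float)+.5)/2-.5+[130,100]
p=at_d(v,f([(207,122),(284,122),(208,160),(283,160)])).round(4);print(p)
crop('w9',215,140,295,230,7,'c9')
```

```text
[[ 0.3986 -0.3046  0.0447]
 [ 0.3988 -0.2879  0.0442]
 [ 0.4066 -0.3044  0.0469]
 [ 0.4065 -0.2881  0.0472]]
```

View pics/c9.png

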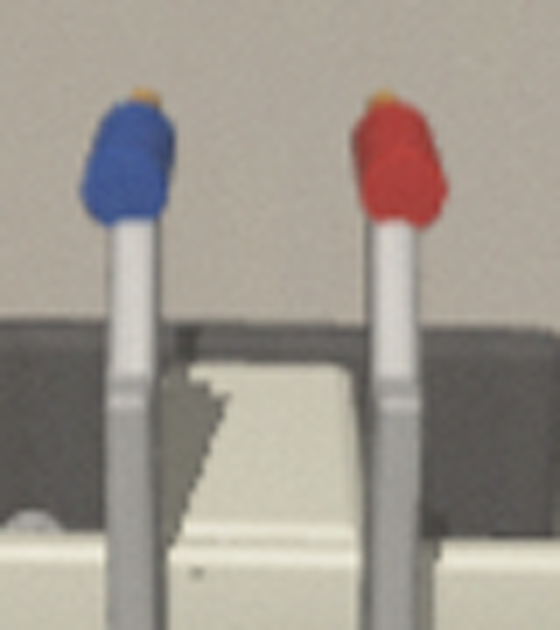

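```bash
python3 -m inch '[[0.48,[0,0,-0.1],[0,0,0]],[0.48,[0,0,-0.3],[0,0,0]],[0.48,[0,0,-0.6],[0,0,0]],[0.48,[0,0,-0.9],[0,0,0]],[0.48,[0,0,-0.9],[0,0,0]],[0.48,[0,0,-0.9],[0,0,0]]]' 40
python3 - <<'E'
from h import *
st(); v=snap('wrist','w10'); crop('w10',130,100,390,384,2,'w10b'); crop('w10',205,130,305,230,7,'c10')
E
```

```text
t: 11.65
tcp_pos: [0.4514, -0.2957, 0.1222]
tool_rot: [-0.0, 1.0, -0.001, 0.001]
force: [-0.5, 0.3, -0.6]
finger_gap: 0.258
t 11.65 tcp [ 0.4514 -0.2957  0.1222] yawR [[-1.0, -0.0, 0.001], [-0.0, 1.0, -0.001], [-0.001, -0.001, -1.0]] F [-0.46  0.29 -0.61] gap 0.258
```

View pics/w10b.png

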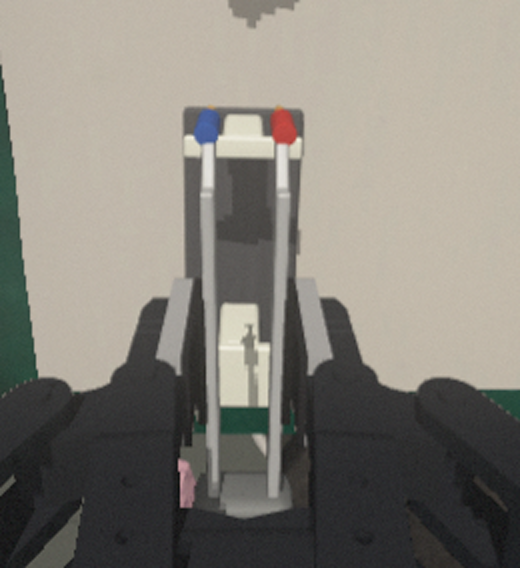

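View pics/c10.png

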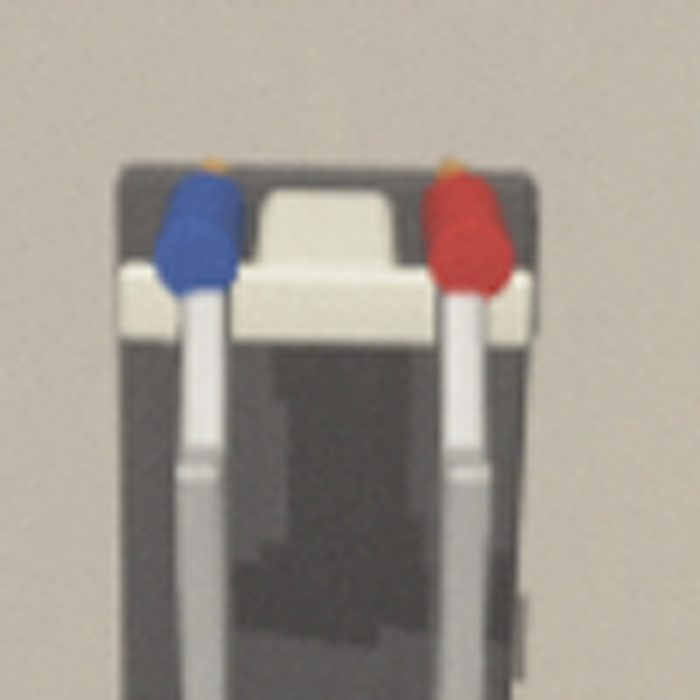

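Run:
```python
from h import *
v=load('w10')
f=lambda l:(np.array(l,float)+.5)/7-.5+[205,130]
z=v['tcp'][2]
for dz in (-.0118,-.010): print(at_z(v,f([(213,161),(452,160)]),z+dz)-v['tcp'])
p=at_d(v,f([(197,255),(468,255),(205,370),(465,370)]));print((p-v['tcp']).round(4))
p=at_d(v,f([(218,190),(445,190)]));print((p-v['tcp']).round(4))
```

```text
[[-0.05162135 -0.00889294 -0.0118    ]
 [-0.0516763   0.00845033 -0.0118    ]]
[[-0.05200752 -0.00878952 -0.01      ]
 [-0.05206183  0.00835116 -0.01      ]]
[[-0.0507 -0.0087  0.0116]
 [-0.0507  0.0082  0.0119]
 [-0.0444 -0.0081  0.0157]
 [-0.0441  0.008   0.0147]]
[[-0.0532 -0.0077  0.0045]
 [-0.0532  0.0071  0.0047]]
```

```bash
python3 -m inch '[[0.48,[-0.15,0.3,0],[0,0,0]],[0.48,[-0.3,0.65,0],[0,0,0]],[0.48,[-0.5,1,0],[0,0,0]],[0.48,[-0.5,1,0],[0,0,0]]]' 40
python3 -m inch '[[0.48,[-0.15,0.3,0],[0,0,0.01]],[0.48,[-0.3,0.65,0],[0,0,0.02]],[0.48,[-0.43,1,0],[0,0,0.0307]],[0.48,[-0.43,1,0],[0,0,0.0307]],[0.48,[-0.43,1,0],[0,0,0.0307]],[0.48,[-0.43,1,0],[0,0,0.0307]],[0.48,[-0.43,1,0],[0,0,0.0307]]]' 40
python3 - <<'E'
from h import *
st(); print((w2t(np.array([.5445,-.0759,.075])-sense()['tcp_pos'])*10).round(3))
E
```

```text
t: 12.1
tcp_pos: [0.5012, -0.1909, 0.1197]
tool_rot: [-0.002, 1.0, 0.002, -0.002]
force: [-0.2, -1.4, -0.8]
finger_gap: 0.263
t: 12.8
tcp_pos: [0.5437, -0.0969, 0.1209]
tool_rot: [0.097, 0.995, -0.0, -0.0]
force: [-0.4, -0.2, -0.7]
finger_gap: 0.26
t 12.8 tcp [ 0.5437 -0.0969  0.1209] yawR [[-0.981, 0.193, -0.001], [0.193, 0.981, 0.0], [0.001, -0.0, -1.0]] F [-0.4  -0.24 -0.74] gap 0.26
[0.032 0.207 0.459]
```

```bash
python3 -m inch '[[0.48,[0.03,0.2,0],[0,0,0]],[0.48,[0.03,0.207,0.1],[0,0,0]],[0.48,[0.03,0.207,0.3],[0,0,0]],[0.48,[0.03,0.207,0.46],[0,0,0]],[0.48,[0.03,0.207,0.56],[0,0,0]],[0.48,[0.03,0.207,0.56],[0,0,0]],[0.48,[0.03,0.207,0.56],[0,0,0]],[0.48,[0.03,0.207,0.56],[0,0,0]]]' 40
python3 - <<'E'
from h import *
st(); v=snap('wrist','w11'); crop('w11',130,100,390,384,2,'w11b'); crop('w11',195,130,315,230,6.5,'c11');st()
E
```

```text
t: 13.6
tcp_pos: [0.5457, -0.0751, 0.0659]
tool_rot: [0.096, 0.995, -0.0, 0.001]
force: [1.0, 0.2, -0.9]
finger_gap: 0.263
t 13.6 tcp [ 0.5457 -0.0751  0.0659] yawR [[-0.981, 0.192, 0.001], [0.192, 0.981, -0.0], [-0.001, -0.0, -1.0]] F [ 0.98  0.18 -0.9 ] gap 0.263
t 13.65 tcp [ 0.5458 -0.075   0.066 ] yawR [[-0.981, 0.192, 0.002], [0.192, 0.981, -0.001], [-0.002, -0.0, -1.0]] F [ 0.32  0.2  -1.29] gap 0.264
```

View pics/w11b.png

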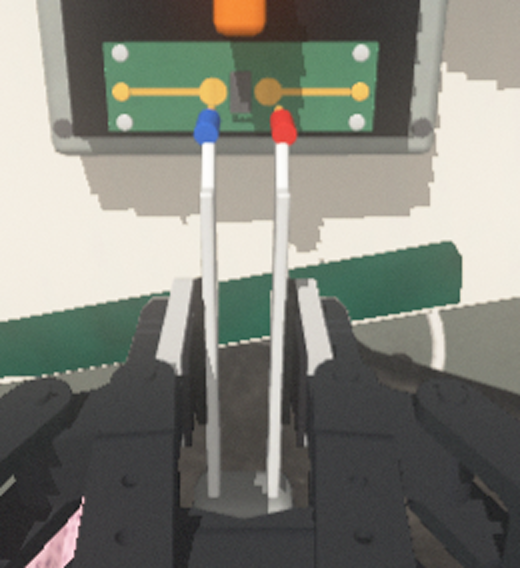

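View pics/c11.png

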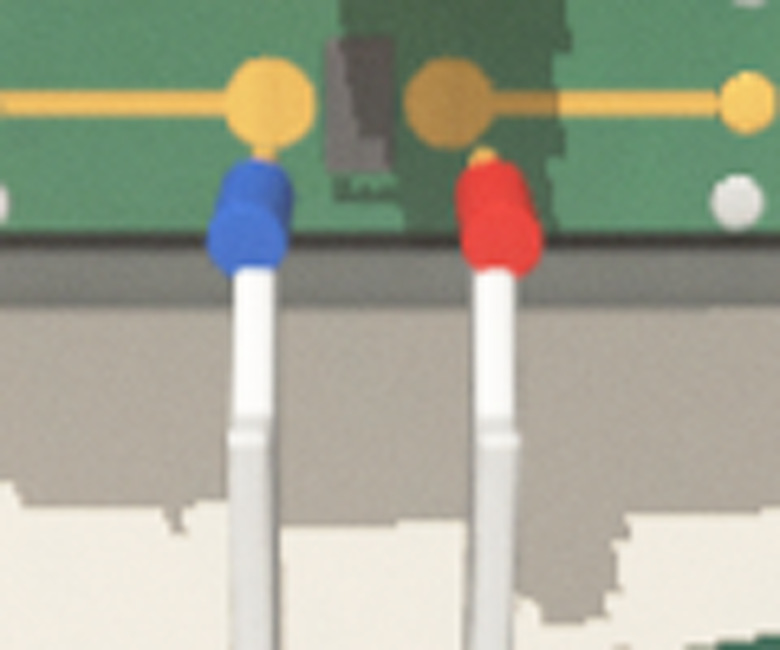

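```bash
cat > m.py <<'E'
from h import *
def rel(name,pads,tips,x0,y0,s,tipdz=-.0118,ztip=None):
    v=load(name); f=lambda l:(np.array(l,float)+.5)/s-.5+[x0,y0]
    ri=R.from_quat(v['rot']).inv()
    P=ri.apply(at_z(v,f(pads),.0318)-v['tcp'])*1000
    T=ri.apply(at_z(v,f(tips),v['tcp'][2]+tipdz if ztip is None else ztip)-v['tcp'])*1000
    print('pads',P.round(2).tolist(),'tips',T.round(2).tolist())
    print('pad gap',np.linalg.norm(P[0]-P[1]),'tip gap',np.linalg.norm(T[0]-T[1]))
    print('mid diff pads-tips',(P.mean(0)-T.mean(0)).round(2),'yaw diff deg',np.degrees(np.arctan2((P[1]-P[0])[0],(P[1]-P[0])[1])-np.arctan2((T[1]-T[0])[0],(T[1]-T[0])[1])))
E
python3 -c "
from m import *
rel('w11',[(269,103),(450,104)],[(264,153),(484,153)],195,130,6.5)
v=load('w11');f=lambda l:(np.array(l,float)+.5)/6.5-.5+[195,130]
print((R.from_quat(v['rot']).inv().apply(at_d(v,f([(248,235),(502,235)]))-v['tcp'])*1000).round(2), cloud(v)[140:150,238:240,2].round(4)[:,0])
"
```

```text
pads [[51.0, -9.46, 34.02], [50.89, 6.61, 34.01]] tips [[51.29, -8.75, 11.73], [51.27, 8.45, 11.73]]
pad gap 16.06795480178047 tip gap 17.203973698728664
mid diff pads-tips [-0.33 -1.28 22.28] yaw diff deg -0.3195912813296881
[[ 51.15  -8.53 -13.32]
 [ 50.96   8.38 -12.65]] [0.0332 0.0326 0.0308 0.0306 0.0309 0.033  0.0315 0.0314 0.0313 0.0314]
```

```bash
python3 -m inch '[[0.49,[0.003,-0.013,0.05],[0,0,0]],[0.493,[0.003,-0.013,0.12],[0,0,0]],[0.493,[0.003,-0.013,0.17],[0,0,0]],[0.493,[0.003,-0.013,0.17],[0,0,0]],[0.493,[0.003,-0.013,0.17],[0,0,0]],[0.493,[0.003,-0.013,0.17],[0,0,0]]]' 40
python3 - <<'E'
from h import *
st(); v=snap('wrist','w12'); crop('w12',195,130,315,230,6.5,'c12');st(); v=snap('side','s12');crop('s12',210,150,330,250,6,'s12b')
E
```

```text
t: 14.25
tcp_pos: [0.5448, -0.0759, 0.0483]
tool_rot: [0.096, 0.995, 0.0, 0.0]
force: [-0.4, 0.8, -1.4]
finger_gap: 0.257
t 14.25 tcp [ 0.5448 -0.0759  0.0483] yawR [[-0.981, 0.192, 0.0], [0.192, 0.981, 0.0], [-0.0, 0.0, -1.0]] F [-0.36  0.78 -1.36] gap 0.257
t 14.3 tcp [ 0.5448 -0.0759  0.0484] yawR [[-0.981, 0.192, 0.0], [0.192, 0.981, -0.0], [-0.0, -0.0, -1.0]] F [-1.08  0.17 -0.12] gap 0.253
```

View pics/c12.png

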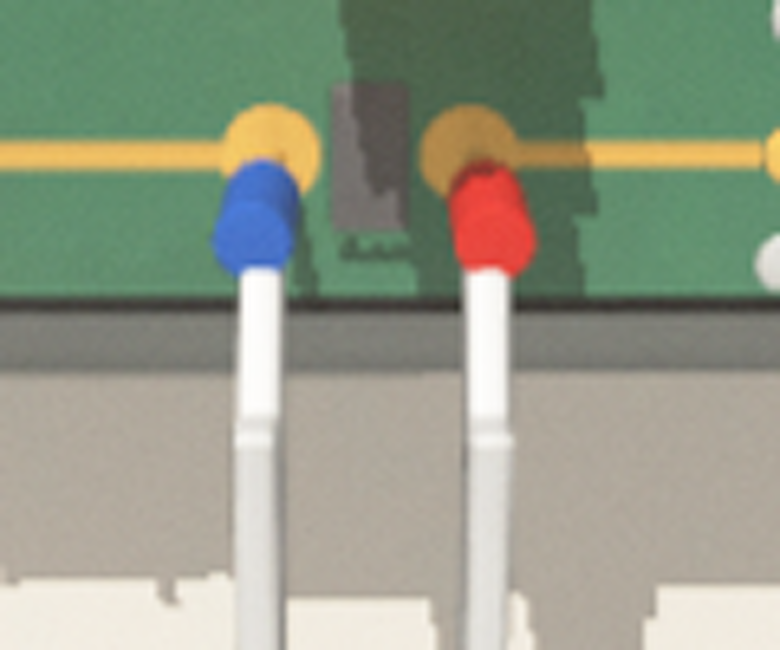

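View pics/s12b.png

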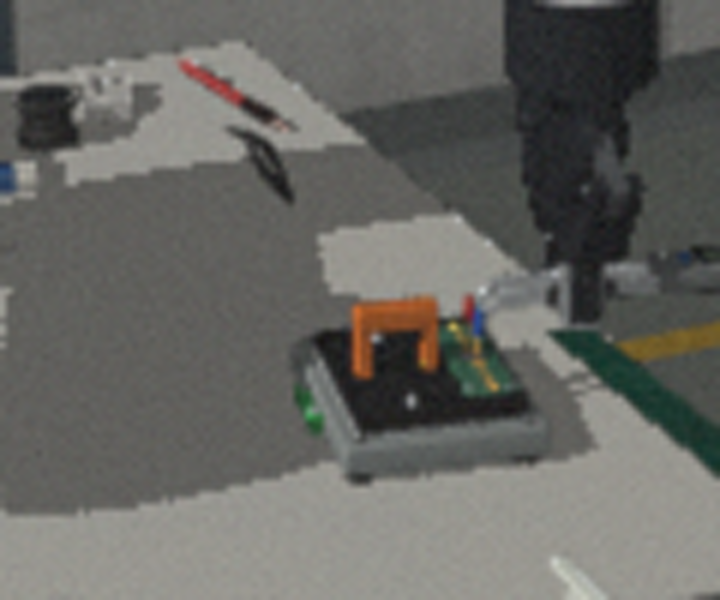

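```bash
python3 -c "
from m import *
rel('w12',[(272,152),(469,152)],[(272,162),(477,160)],195,130,6.5,tipdz=-.0090)
v=load('w12');f=lambda l:(np.array(l,float)+.5)/6.5-.5+[195,130]
print((R.from_quat(v['rot']).inv().apply(at_d(v,f([(253,238),(495,238),(262,290),(488,290)]))-v['tcp'])*1000).round(2))
# projected tips if tip at tool (50.5..51,±8,11.8)
r=R.from_quat(v['rot'])
for x in (50,51):
  print(((proj(v,v['tcp']+r.apply(np.array([[x,-8,11.8],[x,8,11.8],[x,-8,-12.5],[x,8,-12.5]])/1000))-[195,130]+.5)*6.5-.5).round(0).tolist())
print(((proj(v,v['tcp']+r.apply(np.array([[51,-8,16.5],[51,8,16.5]])/1000))-[195,130]+.5)*6.5-.5).round(0).tolist())
"
```

```text
pads [[50.35, -8.38, 16.5], [50.33, 7.5, 16.5]] tips [[51.18, -8.01, 9.0], [51.31, 7.76, 9.0]]
pad gap 15.879802303862338 tip gap 15.76911824006331
mid diff pads-tips [-0.91 -0.32  7.5 ] yaw diff deg -0.5682520870821224
[[ 50.5   -8.32 -11.56]
 [ 50.68   7.93 -12.34]
 [ 47.26  -7.7  -12.97]
 [ 47.23   7.49 -12.94]]
[[274.0, 169.0], [478.0, 169.0], [257.0, 249.0], [496.0, 248.0]]
[[274.0, 156.0], [478.0, 156.0], [257.0, 234.0], [496.0, 234.0]]
[[277.0, 144.0], [475.0, 144.0]]
```

```bash
python3 -c "
from h import *
def barrel(n):
    v=load(n);cl=cloud(v);hsv=cv2.cvtColor(v['p'],cv2.COLOR_BGR2HSV);ok=v['d']>0
    out=[]
    for c,(lo,hi) in {'b':(105,125),'r':(0,6)}.items():
        m=(hsv[...,0]>=lo)&(hsv[...,0]<=hi)&(hsv[...,1]>150)&ok&(cl[...,2]>.03)&(cl[...,2]<.2)
        m[:, :190]=0;m[:,320:]=0;m[230:]=0
        z=cl[...,2][m]; out.append((m.sum(),np.percentile(z,[50,75,90]).round(4).tolist(),np.mean(z[z>np.percentile(z,60)]).round(4)))
    return v,cl,out
for n in ('w7','w8','w9','w10','w11','w12'):
    v,cl,o=barrel(n);print(n,v['tcp'].round(4),o)
v=load('w12');cl=cloud(v)
hsv=cv2.cvtColor(v['p'],cv2.COLOR_BGR2HSV)
for n in ('w5','w11','w12'):
    v=load(n);cl=cloud(v);hsv=cv2.cvtColor(v['p'],cv2.COLOR_BGR2HSV)
    m=(hsv[...,0]>60)&(hsv[...,0]<85)&(hsv[...,1]>70)&(v['d']>0)&(abs(cl[...,0]-.49)<.03)&(abs(cl[...,1]+.065)<.04);z=cl[...,2][m];print(n,m.sum(),np.median(z),z.std())
    m=(hsv[...,0]>15)&(hsv[...,0]<28)&(hsv[...,1]>130)&(v['d']>0)&(abs(cl[...,0]-.49)<.03)&(abs(cl[...,1]+.065)<.04);z=cl[...,2][m];print(' gold',m.sum(),np.median(z),z.std())
for n in ('w7','w8','w9'):
    v=load(n);cl=cloud(v);m=(v['p'].min(2)>180)&(abs(cl[...,0]-.43)<.006)&(abs(cl[...,1]+.296)<.03)&(cl[...,2]>.03);z=cl[...,2][m];print(n,'bar',m.sum(),np.percentile(z,[25,50,75]))
    m=(abs(cl[...,0]-.40)<.05)&(abs(cl[...,1]+.25)<.02);print('  bench',np.median(cl[...,2][m]))
"
```

```text
Traceback (most recent call last):
IndexError: index -1 is out of bounds for axis 0 with size 0
```

```bash
cat > b.py <<'E'
from h import *
def barrel(n):
    v=load(n);cl=cloud(v);p=v['p'].astype(int);ok=v['d']>0
    out=[]
    for m in ((p[...,0]>p[...,2]+60)&(p[...,0]>p[...,1]+30),(p[...,2]>p[...,0]+90)&(p[...,2]>p[...,1]+90)):
        m=m&ok; m[:, :190]=0;m[:,320:]=0;m[240:]=0;m[:95]=0
        z=cl[...,2][m]; 
        out.append((int(m.sum()),) if m.sum()<5 else (int(m.sum()),np.percentile(z,[50,75,90]).round(4).tolist(),round(float(np.mean(z[z>np.percentile(z,60)])),4)))
    return v,cl,out
def board(n):
    v=load(n);cl=cloud(v);p=v['p'].astype(int);near=(v['d']>0)&(abs(cl[...,0]-.49)<.03)&(abs(cl[...,1]+.065)<.04)&(cl[...,2]<.04)
    for nm,m in (('green',(p[...,1]>p[...,2]+20)&(p[...,1]>p[...,0]+10)),('gold',(p[...,2]>p[...,0]+70))):
        z=cl[...,2][m&near]; print(' ',nm,len(z),np.median(z).round(5) if len(z) else '')
E
python3 -c "
from b import *
for n in ('w7','w8','w9','w10','w11','w12'):
    v,cl,o=barrel(n);print(n,v['tcp'].round(4),o)
for n in ('w5','w11','w12'): print(n);board(n)
for n in ('w7','w8','w9'):
    v=load(n);cl=cloud(v);m=(v['p'].min(2)>150)&(abs(cl[...,0]-.43)<.006)&(abs(cl[...,1]+.296)<.03)&(cl[...,2]>.03);z=cl[...,2][m];print(n,'bar',m.sum(),np.percentile(z,[25,50,75]))
    m=(abs(cl[...,0]-.40)<.05)&(abs(cl[...,1]+.25)<.02);print('  bench',np.median(cl[...,2][m]))
"
```

```text
w7 [ 0.4624 -0.2988  0.164 ] [(59, [0.0463, 0.0592, 0.0596], 0.0594), (33, [0.045, 0.0456, 0.0458], 0.0457)]
w8 [ 0.4529 -0.2962  0.0835] [(69, [0.0447, 0.0454, 0.0458], 0.0455), (73, [0.0447, 0.0452, 0.0458], 0.0455)]
w9 [ 0.4518 -0.2963  0.0328] [(134, [0.0447, 0.045, 0.0455], 0.0453), (138, [0.0445, 0.045, 0.0455], 0.0452)]
w10 [ 0.4514 -0.2957  0.1222] [(149, [0.1339, 0.1344, 0.1349], 0.1347), (148, [0.1338, 0.1345, 0.1349], 0.1347)]
w11 [ 0.5457 -0.0751  0.0659] [(175, [0.0774, 0.0781, 0.0785], 0.0783), (663, [0.0658, 0.0677, 0.0779], 0.0726)]
w12 [ 0.5448 -0.0759  0.0483] [(171, [0.06, 0.0606, 0.0612], 0.0609), (889, [0.0653, 0.0659, 0.0663], 0.0661)]
w5
  green 1287 0.0312
  gold 228 0.03164
w11
  green 4245 0.03133
  gold 691 0.03166
w12
  green 5094 0.03132
  gold 726 0.03162
w7 bar 510 [0.04410826 0.04479144 0.04543521]
  bench -6.136975713982862e-05
w8 bar 949 [0.04396444 0.04463649 0.04533455]
  bench 0.09924849745051688
w9 bar 1433 [0.04366253 0.04444459 0.04494583]
  bench 0.0001557983757130843
```

```bash
python3 -m inch '[[0.493,[-0.001,-0.003,0],[0,0,0]],[0.493,[-0.001,-0.003,0.02],[0,0,0]],[0.493,[-0.001,-0.003,0.04],[0,0,0]],[0.493,[-0.001,-0.003,0.05],[0,0,0]],[0.493,[-0.001,-0.003,0.06],[0,0,0]],[0.493,[-0.001,-0.003,0.07],[0,0,0]],[0.493,[-0.001,-0.003,0.07],[0,0,0]],[0.493,[-0.001,-0.003,0.07],[0,0,0]],[0.493,[-0.001,-0.003,0.07],[0,0,0]]]' 40
python3 - <<'E'
from b import *
st(); v=snap('wrist','w13'); crop('w13',195,130,315,230,6.5,'c13');st()
v,cl,o=barrel('w13');print(v['tcp'],o);board('w13')
ri=R.from_quat(v['rot']);
r=ri
for x in (50.6,): print(((proj(v,v['tcp']+r.apply(np.array([[x,-8,9.5],[x,8,9.5],[x,-8,-12.5],[x,8,-12.5]])/1000))-[195,130]+.5)*6.5-.5).round(0).tolist())
E
```

```text
t: 15.25
tcp_pos: [0.5448, -0.0762, 0.0414]
tool_rot: [0.096, 0.995, -0.0, 0.0]
force: [-0.9, 0.2, 0.1]
finger_gap: 0.258
t 15.25 tcp [ 0.5448 -0.0762  0.0414] yawR [[-0.981, 0.192, 0.0], [0.192, 0.981, -0.0], [-0.0, -0.0, -1.0]] F [-0.94  0.16  0.09] gap 0.258
t 15.3 tcp [ 0.5447 -0.0762  0.0414] yawR [[-0.981, 0.192, 0.0], [0.192, 0.981, -0.0], [-0.0, -0.0, -1.0]] F [ 0.16  0.96 -0.27] gap 0.256
[ 0.54475982 -0.07620048  0.04137035] [(171, [0.053, 0.0537, 0.0542], 0.0539), (933, [0.0653, 0.0658, 0.0663], 0.0661)]
  green 5674 0.03133
  gold 738 0.03164
[[272.0, 168.0], [480.0, 168.0], [257.0, 241.0], [496.0, 240.0]]
```

View pics/c13.png

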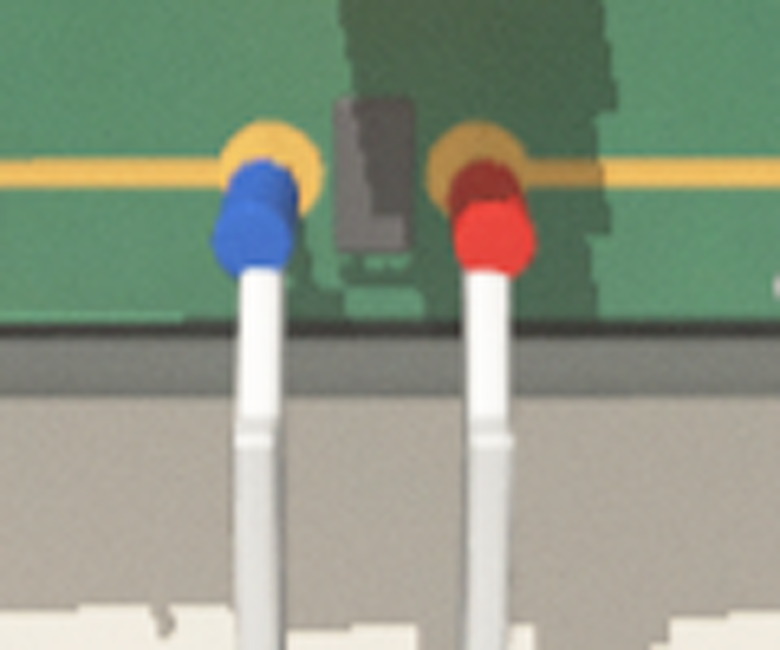

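```bash
python3 -m inch '[[0.493,[0,0,0],[0,0,0]],[0.493,[0,0,0],[0,0,0]],[0.493,[0,0,0],[0,0,0]],[0.493,[0,0,0],[0,0,0]],[0.493,[0,0,0],[0,0,0]],[0.493,[0,0,0],[0,0,0]],[0.493,[0,0,0],[0,0,0]],[0.493,[0,0,0],[0,0,0]],[0.493,[0,0,0],[0,0,0]],[0.493,[0,0,0],[0,0,0]],[0.493,[0,0,0],[0,0,0]],[0.493,[0,0,0],[0,0,0]],[0.493,[0,0,0],[0,0,0]],[0.493,[0,0,0],[0,0,0]],[0.493,[0,0,0],[0,0,0]]]'
python3 -m inch '[[0.493,[0,0,0],[0,0,0]],[0.493,[0,0,0],[0,0,0]],[0.493,[0,0,0],[0,0,0]],[0.493,[0,0,0],[0,0,0]],[0.493,[0,0,0],[0,0,0]],[0.493,[0,0,0],[0,0,0]],[0.493,[0,0,0],[0,0,0]],[0.493,[0,0,0],[0,0,0]],[0.493,[0,0,0],[0,0,0]],[0.493,[0,0,0],[0,0,0]],[0.493,[0,0,0],[0,0,0]],[0.493,[0,0,0],[0,0,0]],[0.493,[0,0,0],[0,0,0]],[0.493,[0,0,0],[0,0,0]],[0.493,[0,0,0],[0,0,0]]]'
python3 - <<'E'
from b import *
st(); v=snap('wrist','w14'); crop('w14',0,0,512,384,1.5,'w14b')
v,cl,o=barrel('w14');print(v['tcp'],o[0]);board('w14')
E
```

```text
t: 16.8
tcp_pos: [0.5447, -0.0762, 0.0413]
tool_rot: [0.096, 0.995, -0.0, -0.0]
force: [-0.4, -0.5, -0.2]
finger_gap: 0.259
t: 18.3
tcp_pos: [0.5447, -0.0762, 0.0413]
tool_rot: [0.096, 0.995, 0.0, -0.0]
force: [0.6, 0.3, 0.5]
finger_gap: 0.257
t 18.3 tcp [ 0.5447 -0.0762  0.0413] yawR [[-0.981, 0.192, -0.0], [0.192, 0.981, 0.0], [0.0, 0.0, -1.0]] F [0.58 0.3  0.51] gap 0.257
[ 0.54471339 -0.07616214  0.0412964 ] (169, [0.053, 0.0537, 0.0541], 0.0539)
  green 5713 0.03132
  gold 727 0.03162
```

View pics/w14b.png

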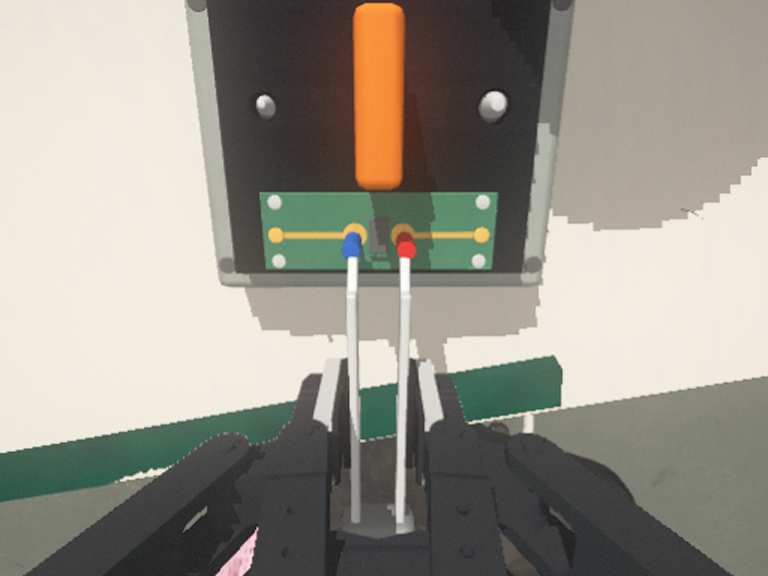

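The last picture shows the tweezers held steady with the blue barrel over one pad, at about (352,240), and the red over the other, at about (404,242). The carrier sits on both pins, at (265,105) and (493,105). Handing in.

```bash
python3 -c "
from station import sign_off; print(sign_off())"
```

```text
the job is handed in; nothing more can be done
None
```

The carrier is seated on the base and released. The tweezers are held with one probe on each gold pad, and I handed the job in at about 18.4 s of the 56 s allowed.

**Carrier:** I gripped it by the orange handle, turned it to match the base and lowered it until the force rose to about 13 N. After I let go, both pins showed through their holes, large in large. The plate top read 29–31 mm, against 30 mm when fully seated.

**Tweezers:** I took the grey ones with the blue and red barrels off the rest by the grip panels and left the purple look-alike alone. They did not slip in the jaws when lifted. I trimmed the tip gap from about 17 mm to about 16 mm, to match the pads.

**Contact:** My estimate puts both tips within about 0.5 mm of the pad centres and the probes pressed in about 2.2–2.3 mm of their 5 mm travel. The tool pose changed by no more than 0.1 mm over 3 s of holding, before and up to handing in.

**Not confirmed:**
- **Press depth:** it comes from the tool height and the depth image. The force reading is noisier (about ±1 N) than the roughly 0.5 N expected from the probes.
- **Probe tips:** in the last view the barrels hide the tips, so their positions are worked out from the barrels.
- **Tip gap:** for the final setting, the jaw reading (about 15.7–16 mm) and the picture (about 15.8–16.2 mm) roughly agree. Before the trim they differed by about 0.5 mm.
- **Other bench items:** I saw no contact with them, but I took no last overall picture of the bench.

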